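# Register a printing block and start the press from its membrane keypad

### The arm

A 6-joint arm with a two-finger parallel gripper is mounted at the origin on the work surface. World frame = base frame: x ahead of the robot, y to its left, z up, the work surface at z = 0. Lengths are in m, angles in rad, forces in N, time in s.
With the tool pointing down it reaches from about 0.4 to 0.825 m from the base axis. Payload 7 kg.
Tool frame: the origin (TCP) lies at the very end of the fingers, on their centre line; the grasp point (between the pads) lies 19 mm behind it; x points along the fingers, y is the direction in which the jaws open and shut, and the axes are right-handed (so a half turn about x gives the same grasp; the last joint's range is limited). The gripper opens to 88 mm and grips with 3 to 60 N. Pads are 19 mm wide; open, the fingers measure 130 mm over their backs; the gripper's body (78 mm by 193 mm) begins 47 mm behind the grasp point.
Start: joints at [-0.888, 0.359, 0.012, 0, -1.224, -0.288], TCP at [0.26, -0.623, 0.227] pointing down, gripper open.
Joint ranges: [-3.07, 3.07], [-1.43, 2.12], [-1.02, 1.25], [-3.03, 1.67], [-3.05, -0], [-3.03, 3.03]. Speed limits (rad/s): [2.39, 2.39, 3.01, 3.14, 3.14, 3.14].

### API

Orientations are given as [roll, pitch, yaw] about the fixed x, y, z axes, in that order (R = Rz(yaw) Ry(pitch) Rx(roll)).
In Python, from station import arm, cams gives the robot as it stands. The module is installed in compiled form; this text tells all that it offers.
- The arm moves only by the tool carry_out, never from a script. Its argument "deltas" is a list of rows, each a list of 6 numbers: the shift along the tool's x, y, z in units of 0.04 m (1.0 is 0.04 m), then the turn, a rotation vector about the tool's x, y, z in units of 4 degrees (1.0 is 4 degrees). In form: [[tx, ty, tz, ax, ay, az], ...]. A call has 1 to 5 rows; each row shifts and turns the pose as measured when the row begins, along the tool's axes as they then stand; what a row does not reach is not made up. A row lasts 1/10 s, in which the tool goes at most 50 mm and 8.59 degrees, less where a joint would pass 70% of its speed; a pose out of reach is approached as far as the arm can. A call with a number of a shift or a turn outside -1 to 1 is refused whole. A call with a gripper value outside its range is refused whole. "hand" is the closure, from 0 (fully open) to 1 (shut), set as the call begins (left out, the last holds). The fingers move at their own pace and stop on an object; "newtons" is the grip in N (left out, the last holds). Time passes only in rows, so rows that do not move let the fingers close. It gives the time, the measured TCP pose, the force and the opening at its end, in the units of the state.
- arm.get_state(): the state, without advancing time (a new reading comes with each control period).
- cams.grab_frame(name): name is "scene" or "top" or "wrist"; returns a dict with "pixels" (384x512x3 uint8, red, green, blue), "fx", "fy", "cx", "cy" (pixels), "T" (4x4, takes a point from camera to world coordinates); the wrist camera has in their place "hand_eye" (4x4, takes a point from camera to tool coordinates, whose origin is the TCP and whose axes are the tool frame's). Camera axes: x right, y up, looking along -z (the intrinsics and any distortion apply to the point x, -y, -z); pixel columns grow to the right and rows downward; lengths in m; the calibration is good to about 2 mm. A picture is of the moment at which its call begins: read the wrist's pose just before it. There is no depth.
- arm.job_done(): hands the job in, once; it reports no verdict.
The state is a dict: "t": time; "q": joint angles; "qd": joint speeds; "joint_efforts": joint torques, N m; "eef_pos": TCP position; "ee_rot": TCP orientation; "force": force on the tool from outside, world axes, zero at the start; "moment": the same for the moment, N m; "width": finger opening in m.
Only numpy, scipy, OpenCV 4.12 (cv2) and the standard library are available. Lean on these libraries where they do the work, as an engineer would, in place of code of your own. Each camera call takes 0.05 s, during which the arm holds its last target.

### The job

Slide the loose printing block along its guide rails, keeping it flat on the platen, until the red line across it is in line with the two red pointers (within 4 mm), and let go of it. Only then press the green key on the sloping keypad with the fingertips: squarely, at about 10 N (at least 7 N, never over 20 N), for about a second, and let go. Leave the yellow and red keys, and everything else on the table, alone.

Things in the scene. Friction and masses are not known exactly. Their poses are not given: they have to be found in the camera images.
- block: loose printing block, 100 x 120 x 30 mm (x, y, z), about 0.5 kg, wooden with a white top plate, dark shapes and a red line across its middle (along its x, at its y = 0); too wide to grasp. Origin = centre of its underside. Lies on the platen between two guide rails with 2 mm play each side, sliding only along the platen's y; its end faces (to +y and -y) are free to be pushed.
- platen: fixed steel platen, 150 x 280 x 20 mm (x, y, z), origin = centre of its underside, on the table; its top is 20 mm over the table. Two guide rails 12 mm wide and 10 mm high stand on it along its y, inner faces at platen x = +-52 mm, open at both y ends. Yaw within 0.15 rad; left or right of the console.
- mark: fixed register mark: two black brackets with red pointers on the guide rails, one each side, at x = +-63 mm (each 22 x 26 mm, 18 mm high). Origin midway between them, 30 mm over the table, axes parallel to the platen's. The block is centred when its origin is at y = 0 in this frame. Starts 30 to 75 mm from the block, to either side.
- console: fixed green keypad console, origin at the middle of its front bottom edge, 226 mm wide (y), x 0 to 170 mm, yaw within 0.15 rad. Its face slopes 32 deg, rising to +x; outward normal (-0.530, 0, 0.848) in its frame. A fixed hood (236 mm wide, x 58 to 170, z 165 to 225 mm) and its clear lip (x 42 to 72, z 159 to 165 mm) overhang the keys: no room for a vertical gripper; come square to the face.
- key_green: green START key: 48 mm wide (console y), 34 mm along the slope, 6 mm proud of the face; origin = centre of its touch face; axes as the console's, not tilted. Three keys in a row 70 mm apart; order varies. It gives only 2.5 mm, straight into the face, at 5 N per mm, then stops hard. It registers once 7 N or more is kept on it for half a second; over 20 N damages it.
- key_yellow: yellow key, not to be touched: 48 mm wide (console y), 34 mm along the slope, 6 mm proud of the face; origin = centre of its touch face; axes as the console's, not tilted. In the same row.
- key_red: red key, not to be touched: 48 mm wide (console y), 34 mm along the slope, 6 mm proud of the face; origin = centre of its touch face; axes as the console's, not tilted. In the same row.
- tape_roll: bystander: yellow tape roll lying flat, 68 mm across, 25 mm high; origin under its centre
- ink_jar: bystander: blue ink jar, 70 mm across, 90 mm high; origin under its centre
- core: bystander: cardboard core standing upright, 84 mm across, 120 mm high; origin under its centre
- spatula: bystander: ink spatula lying flat, 160 mm long along its x; origin under its middle
- spare_block: bystander: spare block like the first with a plain black top, 100 x 120 x 30 mm; origin under its centre
There are look-alikes about, which are no part of the job. What is shaped like the block but purple is not meant.

How it is judged:
On the way, in this order (a step that is already met when the one before it is completed fails the run):
1. the block's line is within 4 mm of the pointers, flat, at rest and released (y of block in the frame of mark between -0.004 and 0.004 m and x of block in the frame of mark between -0.012 and 0.012 m and angle between block's own z axis and vertical below 0.03 rad and z of block in the frame of platen below 0.024 m and linear speed of block below 0.005 m/s and contact force between the fingers and block below 0.1 N), for 0.3 s.
2. the green key is pressed by the fingers with at least 7 N for 0.5 s, the block still centred (contact force between the fingers and key_green above 7 N and y of block in the frame of mark between -0.004 and 0.004 m), for 0.5 s.
At the end, for the whole second after the job is handed in: The block lies flat between its rails, at rest and untouched, its red line within 4 mm of the pointers; the green key has been pressed (at least 7 N for 0.5 s) and is released (all of step 1 and contact force between anything else and key_green below 0.2 N).
It fails at once if the green key pressed before the block is centred (contact force between anything else and key_green above 3 N and (y of block in the frame of mark above 0.006 m or y of block in the frame of mark below -0.006 m)).
It fails at once if the green key loaded over 20 N (contact force between anything else and key_green above 20 N).
It fails at once if the yellow or the red key pressed (over 2 N) (contact force between anything else and key_yellow above 2 N or contact force between anything else and key_red above 2 N).
It fails at once if the block lifted over 10 mm off the platen or tipped (z of block in the frame of platen above 0.03 m or angle between block's own z axis and vertical above 0.15 rad).
It fails at once if a bystander shifted by over 20 mm (distance of any of tape_roll, ink_jar, core, spatula, spare_block from where it was at the start of the episode above 0.02 m).
It also fails if it takes over 61 s, if anything falls off the work surface, if the arm or the gripper's body presses on something with over 40 N, if the wrist force passes 120 N, or if a joint passes its speed limit or range.

## Working session

There is one attempt and no reset: what is moved stays moved. The work goes in short steps, Python scripts to look and compute and a tool call to move; the robot and the scene stay as the last step left them, time stands still between calls to the robot, and variables do not carry over. Pictures are saved under pics/ and viewed, and the job is handed in when it is done.

Besides the shell and the picture viewer there is one more tool, called after ">>>" by a JSON object that holds its "method" and its "body", one argument or row to a line. carry_out: Moves the arm, as the interface text tells. Shifts and turns lie within -1 to 1; 1 stands for 0.04 m of shift or 4 degrees of turn. Its arguments: {"type":"object","properties":{"deltas":{"type":"array","items":{"type":"array","items":{"type":"number","minimum":-1,"maximum":1}}},"hand":{"type":"number"},"newtons":{"type":"number"}},"required":["deltas"]}

```bash
mkdir -p pics; ls; python3 - <<'E'
from station import arm,cams
import cv2,numpy as np
print(arm.get_state())
for n in ["scene","top","wrist"]:
    f=cams.grab_frame(n); cv2.imwrite(f"pics/{n}0.png",f["pixels"][:,:,::-1])
    print(n,{k:(np.round(v,4).tolist() if not np.isscalar(v) else v) for k,v in f.items() if k!="pixels"})
E
```

```text
pics
{'t': 0.0, 'q': array([-8.87891161e-01,  3.59394533e-01,  1.10784024e-02, -3.58351747e-04,
       -1.22408979e+00, -2.88102953e-01]), 'qd': array([-8.32697766e-04,  1.57379249e-03, -7.71357034e-05,  8.37040685e-04,
       -1.79121930e-03, -7.25069548e-04]), 'joint_efforts': array([ 4.46336317e-04, -5.82717705e+01,  2.93055207e+01,  6.99754760e+00,
        6.86664323e-03, -1.55706061e-04]), 'eef_pos': array([ 0.25942082, -0.62263972,  0.22562476]), 'ee_rot': array([1.65261335, 1.56915185, 2.04729353]), 'force': array([-1.37090981, -0.05941677, -0.36590255]), 'moment': array([ 0.02663651,  0.03171367, -0.05536998]), 'width': 0.08737208138558292}
scene {'fx': 379.6519364770148, 'fy': 379.6519364770148, 'cx': 251.42849755114165, 'cy': 195.18341212184407, 'T': [[0.959, -0.2341, 0.1595, 0.7259], [0.2833, 0.7984, -0.5314, -0.6935], [-0.0029, 0.5548, 0.832, 1.1604], [0.0, 0.0, 0.0, 1.0]]}
top {'fx': 481.06753058945037, 'fy': 481.06753058945037, 'cx': 258.087812154951, 'cy': 184.1976632639199, 'T': [[0.0096, 0.9858, -0.1678, 0.2774], [-0.9998, 0.0064, -0.0195, -0.0127], [-0.0181, 0.168, 0.9856, 1.5577], [0.0, 0.0, 0.0, 1.0]]}
wrist {'fx': 297.611364174987, 'fy': 297.611364174987, 'cx': 253.06898923414718, 'cy': 195.03001751836214, 'hand_eye': [[0.0007, 0.2856, -0.9584, -0.1582], [1.0, 0.0002, 0.0008, 0.0001], [0.0004, -0.9584, -0.2856, -0.0777], [0.0, 0.0, 0.0, 1.0]]}
```

View pics/scene0.png

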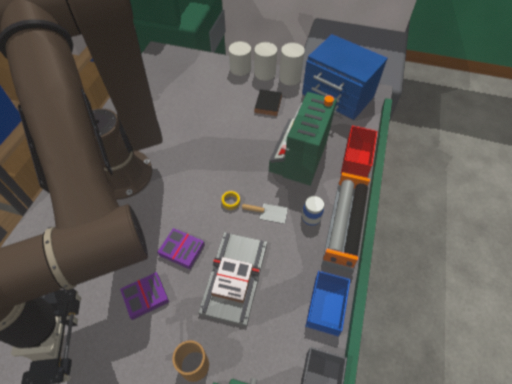

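View pics/top0.png

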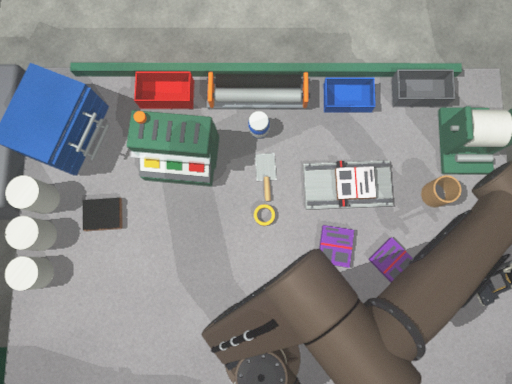

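View pics/wrist0.png

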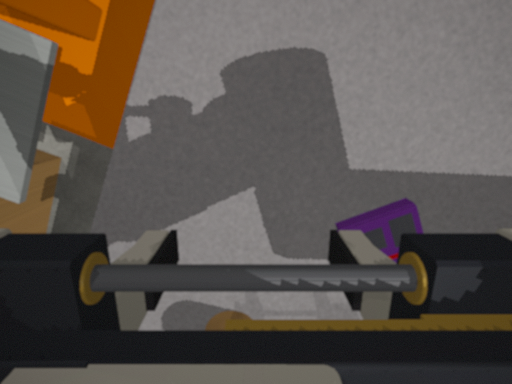

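The top view shows the white-topped block between rails at about (357,183), with red pointers at about (342,183). Purple look-alikes are at (338,246) and (390,260), and the console keys run yellow, green, red at (152,163), (174,165), (197,167). I'll enlarge to confirm.

```bash
python3 - <<'E'
import cv2,numpy as np
a=cv2.imread("pics/top0.png");s=cv2.imread("pics/scene0.png")
A=cv2.resize(a[150:220,295:400],None,fx=7,fy=7,interpolation=cv2.INTER_CUBIC)
B=cv2.resize(a[100:195,120:225],None,fx=6,fy=6,interpolation=cv2.INTER_CUBIC)
C=cv2.resize(s[225:330,190:275],None,fx=5.5,fy=5.5,interpolation=cv2.INTER_CUBIC)
cv2.imwrite("pics/cA.png",A);cv2.imwrite("pics/cB.png",B);cv2.imwrite("pics/cC.png",C)
E
```

```text
(no output)
```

View pics/cA.png

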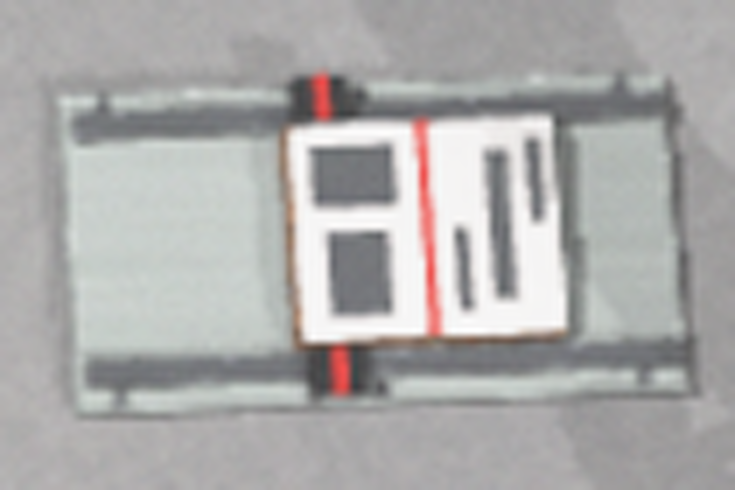

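View pics/cB.png

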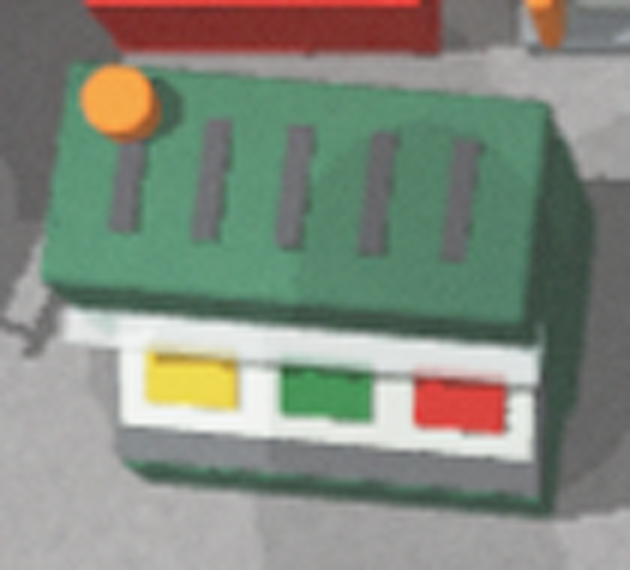

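View pics/cC.png

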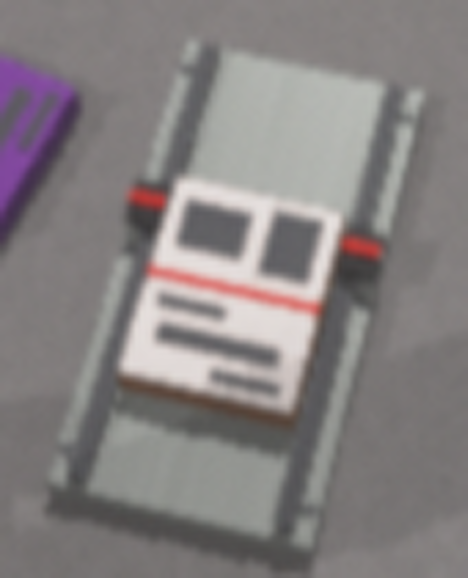

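The block at (357,183) top is confirmed: white top with a red line, lying between the rails. It has to go toward +y (left in the top view). Now I'll measure.

```bash
cat > h.py <<'E'
from station import arm,cams
import cv2,numpy as np
from scipy.spatial.transform import Rotation as R
def pose():
    s=arm.get_state(); M=np.eye(4); M[:3,:3]=R.from_euler('xyz',s['ee_rot']).as_matrix(); M[:3,3]=s['eef_pos']; return s,M
def camT(f,M=None): return M@f['hand_eye'] if 'hand_eye' in f else f['T']
def ray(f,u,v,M=None):
    T=camT(f,M); d=np.array([(u-f['cx'])/f['fx'],-(v-f['cy'])/f['fy'],-1]); return T[:3,3],T[:3,:3]@d
def onz(f,u,v,z,M=None):
    o,d=ray(f,u,v,M); return o+d*(z-o[2])/d[2]
def tri(f,p,g,q,M=None,N=None):
    o,d=ray(f,*p,M);e,c=ray(g,*q,N); t=np.linalg.lstsq(np.c_[d,-c],e-o,rcond=None)[0]
    a,b=o+d*t[0],e+c*t[1]; return (a+b)/2,np.linalg.norm(a-b)
def blobs(f,box,lo,hi,amin=3):
    h=cv2.cvtColor(f['pixels'],cv2.COLOR_RGB2HSV); m=cv2.inRange(h,np.array(lo),np.array(hi))
    if lo[0]==0: m|=cv2.inRange(h,np.array([172,lo[1],lo[2]]),np.array([180,255,255]))
    k=np.zeros_like(m);u0,v0,u1,v1=box;k[v0:v1,u0:u1]=m[v0:v1,u0:u1]
    n,l,st,c=cv2.connectedComponentsWithStats(k)
    return [(c[i].round(2),st[i].tolist(),np.c_[np.where(l==i)[1],np.where(l==i)[0]]) for i in range(1,n) if st[i,4]>=amin]
E
python3 - <<'E'
from h import *
t=cams.grab_frame('top');s=cams.grab_frame('scene')
for n,f,box in (('top',t,(295,150,400,220)),('scene',s,(190,225,275,330))):
    print(n)
    for c,st,p in blobs(f,box,(0,110,90),(8,255,255)):
        print(c,st,'z.048',onz(f,*c,.048)[:2].round(4),'z.05',onz(f,*c,.05)[:2].round(4))
for nm,lo,hi in (('yel',(20,120,100),(32,255,255)),('grn',(50,130,90),(75,255,255)),('red',(0,150,120),(8,255,255))):
    for n,f,box in (('top',t,(140,155,215,180)),('scene',s,(265,100,330,180))):
        for c,st,p in blobs(f,box,lo,hi): print(nm,n,c,st)
E
python3 - <<'E'
import cv2
s=cv2.imread("pics/scene0.png")
cv2.imwrite("pics/cD.png",cv2.resize(s[85:190,260:345],None,fx=5.5,fy=5.5,interpolation=cv2.INTER_CUBIC))
E
```

```text
top
[340.5 163.5] [340, 161, 2, 6, 12] z.048 [ 0.6033 -0.2457] z.05 [ 0.6029 -0.2454]
[355.66 181.56] [354, 167, 4, 31, 32] z.048 [ 0.545  -0.2926] z.05 [ 0.5446 -0.2922]
[343. 202.] [342, 199, 3, 7, 21] z.048 [ 0.4792 -0.2512] z.05 [ 0.479  -0.2509]
scene
[216.53 260.74] [214, 259, 6, 4, 19] z.048 [ 0.4774 -0.2527] z.05 [ 0.4779 -0.2535]
[255.  269.5] [252, 268, 7, 4, 22] z.048 [ 0.6022 -0.2467] z.05 [ 0.6024 -0.2475]
[218. 274.] [217, 274, 3, 1, 3] z.048 [ 0.4965 -0.2932] z.05 [ 0.4969 -0.294 ]
[223. 275.] [222, 275, 3, 1, 3] z.048 [ 0.5124 -0.292 ] z.05 [ 0.5128 -0.2927]
[227. 276.] [226, 276, 3, 1, 3] z.048 [ 0.5253 -0.2916] z.05 [ 0.5256 -0.2923]
[231. 277.] [230, 277, 3, 1, 3] z.048 [ 0.5381 -0.2912] z.05 [ 0.5384 -0.2919]
[236. 278.] [235, 278, 3, 1, 3] z.048 [ 0.5539 -0.2899] z.05 [ 0.5542 -0.2906]
[240. 279.] [239, 279, 3, 1, 3] z.048 [ 0.5666 -0.2895] z.05 [ 0.5669 -0.2902]
[245.71 280.29] [243, 280, 6, 2, 7] z.048 [ 0.5847 -0.2885] z.05 [ 0.5849 -0.2892]
yel top [151.48 162.93] [145, 159, 14, 9, 110]
grn top [173.71 165.56] [167, 162, 14, 7, 48]
red top [196.06 167.03] [189, 163, 15, 9, 110]
red scene [282.05 151.25] [280, 149, 5, 5, 20]
```

View pics/cD.png

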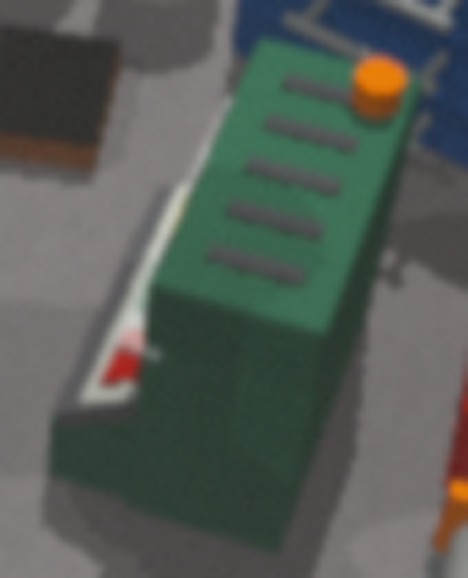

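```bash
cat >> h.py <<'E'
def plan(target,ydir,xdir=(0,0,-1)):
    s,M=pose(); x=np.array(xdir,float);x/=np.linalg.norm(x);y=np.array(ydir,float);y-=x*(x@y);y/=np.linalg.norm(y)
    D=np.c_[x,y,np.cross(x,y)]
    d=M[:3,:3].T@(np.array(target)-M[:3,3]); r=R.from_matrix(M[:3,:3].T@D).as_rotvec(degrees=True)
    print('t',round(s['t'],2),'pos',M[:3,3].round(4),'F',s['force'].round(2),'w',round(s['width'],4)); print('shift units',(d/.04).round(3),'turn units',(r/4).round(2))
E
python3 - <<'E'
from h import *
s,M=pose();print(M.round(3))
t=cams.grab_frame('top')
for c,st,p in blobs(t,(410,160,470,220),(5,80,60),(22,255,255),20):
    u0,v0,w,h,_=st; print('core',c,st,[onz(t,u,v,.12)[:2].round(3) for u,v in ((u0,v0),(u0+w,v0+h))])
print('platen corners',[onz(t,u,v,.02)[:2].round(3) for u,v in ((303.5,163.5),(391,161),(394,207),(306,209))])
for sg in (1,-1): plan((0.547,-0.387,0.14),(sg*.9989,sg*.047,0))
E
```

```text
[[-0.    -0.385  0.923  0.26 ]
 [ 0.001  0.923  0.385 -0.623]
 [-1.     0.001 -0.     0.226]
 [ 0.     0.     0.     1.   ]]
core [441.44 190.92] [422, 176, 39, 31, 796] [array([ 0.551, -0.479]), array([ 0.457, -0.591])]
platen corners [array([ 0.609, -0.13 ]), array([ 0.619, -0.414]), array([ 0.468, -0.418]), array([ 0.459, -0.137])]
t 0.3 pos [ 0.2595 -0.6229  0.2262] F [-0.22 -0.83  0.17] w 0.0878
shift units [2.156 2.679 8.903] turn units [ 2.748e+01 -1.000e-02 -1.000e-02]
t 0.3 pos [ 0.2595 -0.6229  0.2262] F [-0.22 -0.83  0.17] w 0.0878
shift units [2.156 2.679 8.903] turn units [-1.752e+01  0.000e+00 -1.000e-02]
```

>>> {"method": "carry_out", "body": {
  "deltas": [
    [0, 0.3, 1, 0, 0, 0],
    [0, 0.3, 1, 0, 0, 0],
    [0, 0.3, 1, 0, 0, 0],
    [0, 0.3, 1, 0, 0, 0],
    [0, 0.3, 1, 0, 0, 0]
  ],
  "hand": 1,
  "newtons": 20
}}

```text
t: 0.8
eef_pos: [0.4217, -0.49, 0.2252]
ee_rot: [2.239, 1.569, 2.625]
force: [1.1, -0.2, 0.4]
width: 0.0532
```

>>> {"method": "carry_out", "body": {
  "deltas": [
    [0, 0.3, 1, 0, 0, 0],
    [0, 0.3, 1, 0, 0, 0],
    [0, 0.3, 1, 0, 0, 0],
    [0, 0.3, 1, 0, 0, 0],
    [0, 0, 0, -1, 0, 0]
  ]
}}

```text
t: 1.3
eef_pos: [0.5601, -0.3768, 0.2251]
ee_rot: [1.704, 1.57, 2.164]
force: [-0.1, -0.8, -0.7]
width: 0.0135
```

>>> {"method": "carry_out", "body": {
  "deltas": [
    [0, 0, 0, -1, 0, 0],
    [0, 0, 0, -1, 0, 0],
    [0, 0, 0, -1, 0, 0],
    [0, 0, 0, -1, 0, 0],
    [0, 0, 0, -1, 0, 0]
  ]
}}

```text
t: 1.8
eef_pos: [0.5622, -0.3739, 0.2239]
ee_rot: [1.63, 1.568, 2.458]
force: [-0.5, -0.1, -0.0]
width: 0.0005
```

>>> {"method": "carry_out", "body": {
  "deltas": [
    [0, 0, 0, -1, 0, 0],
    [0, 0, 0, -1, 0, 0],
    [0, 0, 0, -1, 0, 0],
    [0, 0, 0, -1, 0, 0],
    [0, 0, 0, -1, 0, 0]
  ]
}}

```text
t: 2.3
eef_pos: [0.562, -0.3736, 0.2234]
ee_rot: [1.286, 1.567, 2.478]
force: [-0.6, 0.3, -0.2]
width: 0.0006
```

>>> {"method": "carry_out", "body": {
  "deltas": [
    [0, 0, 0, -1, 0, 0],
    [0, 0, 0, -1, 0, 0],
    [0, 0, 0, -1, 0, 0],
    [0, 0, 0, -1, 0, 0],
    [0, 0, 0, -1, 0, 0]
  ]
}}

```text
t: 2.8
eef_pos: [0.5617, -0.3734, 0.2228]
ee_rot: [0.929, 1.566, 2.485]
force: [-0.4, 0.5, -0.3]
width: 0.0006
```

```bash
python3 - <<'E'
from h import *
plan((0.546,-0.387,0.14),(-.9992,-.04,0))
s,M=pose()
w=cams.grab_frame('wrist');cv2.imwrite('pics/w1.png',w['pixels'][:,:,::-1])
E
```

```text
t 2.8 pos [ 0.5617 -0.3734  0.2228] F [-0.36  0.5  -0.34] w 0.0006
shift units [ 2.071  0.38  -0.351] turn units [-0.78  0.04 -0.05]
```

View pics/w1.png

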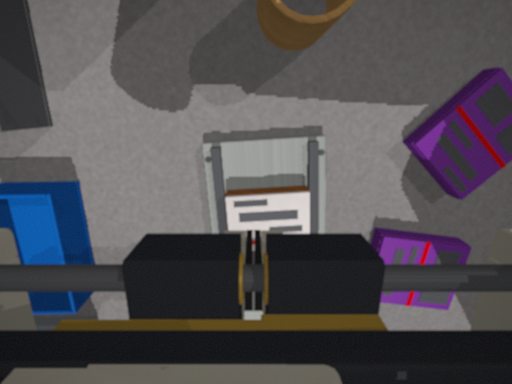

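The wrist view shows the block's -y end at about (268,190), and the fingers line up with it.

```bash
python3 - <<'E'
from h import *
s,M=pose(); w=cams.grab_frame('wrist')
print([onz(w,u,v,.05,M).round(4) for u,v in ((225,193),(309,187))])
print('rail ends z.03',[onz(w,u,v,.03,M).round(4) for u,v in ((216,148),(313,141))])
E
```

```text
[array([ 0.5935, -0.3547,  0.05  ]), array([ 0.4965, -0.3608,  0.05  ])]
rail ends z.03 [array([ 0.604, -0.404,  0.03 ]), array([ 0.4904, -0.4109,  0.03  ])]
```

>>> {"method": "carry_out", "body": {
  "deltas": [
    [0.7, 0.2, -0.2, -0.8, 0, 0],
    [0.7, 0.2, -0.15, 0, 0, 0],
    [0.6, 0, 0, 0, 0, 0],
    [0, 0, 0, 0, 0, 0]
  ]
}}

```text
t: 3.3
eef_pos: [0.5459, -0.388, 0.1419]
ee_rot: [0.35, 1.569, 1.954]
force: [0.1, 0.2, -0.9]
width: 0.0003
```

```bash
python3 - <<'E'
from h import *
plan((0.546,-0.387,0.034),(-.9992,-.04,0))
E
```

```text
t 3.3 pos [ 0.5459 -0.388   0.1419] F [ 0.14  0.19 -0.88] w 0.0003
shift units [ 2.698 -0.004  0.021] turn units [-0.1   0.02 -0.01]
```

>>> {"method": "carry_out", "body": {
  "deltas": [
    [0.8, 0, 0, 0, 0, 0],
    [0.8, 0, 0, 0, 0, 0],
    [0.7, 0, 0, 0, 0, 0],
    [0.4, 0, 0, 0, 0, 0],
    [0, 0, 0, 0, 0, 0]
  ]
}}

```text
t: 3.8
eef_pos: [0.5504, -0.3902, 0.0376]
ee_rot: [-2.07, 1.564, -0.472]
force: [-0.1, -0.6, 0.0]
width: 0.0005
```

```bash
python3 - <<'E'
from h import *
plan((0.5446,-0.36,0.034),(-.9992,-.04,0))
w=cams.grab_frame('top');cv2.imwrite('pics/t2.png',cv2.resize(w['pixels'][130:240,270:430,::-1],None,fx=5,fy=5))
E
```

```text
t 3.8 pos [ 0.5504 -0.3902  0.0376] F [-0.11 -0.57  0.02] w 0.0005
shift units [0.086 0.126 0.758] turn units [-0.19 -0.05  0.09]
```

View pics/t2.png

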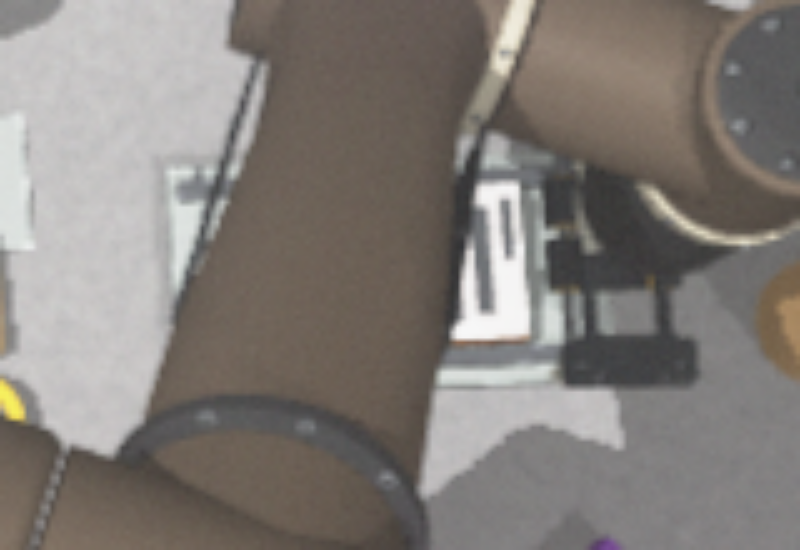

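>>> {"method": "carry_out", "body": {
  "deltas": [
    [0.05, 0.12, 0.2, -0.2, 0, 0.1],
    [0.05, 0, 0.15, 0, 0, 0],
    [0, 0, 0.1, 0, 0, 0],
    [0, 0, 0, 0, 0, 0]
  ]
}}

```text
t: 4.25
eef_pos: [0.5484, -0.3722, 0.0402]
ee_rot: [-2.436, 1.561, -0.824]
force: [-0.2, 0.6, -0.8]
width: 0.0002
```

```bash
python3 - <<'E'
from h import *
plan((0.5446,-0.36,0.034),(-.9992,-.04,0))
w=cams.grab_frame('scene');cv2.imwrite('pics/s2.png',cv2.resize(w['pixels'][210:340,170:290,::-1],None,fx=4.5,fy=4.5))
w=cams.grab_frame('wrist');cv2.imwrite('pics/w2.png',w['pixels'][:,:,::-1])
E
```

```text
t 4.25 pos [ 0.5484 -0.3722  0.0402] F [-0.21  0.6  -0.83] w 0.0002
shift units [0.151 0.082 0.309] turn units [ 0.03 -0.11  0.09]
```

View pics/s2.png

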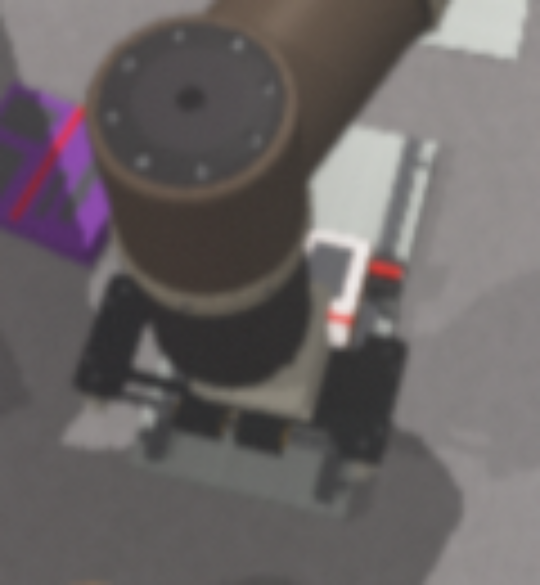

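View pics/w2.png

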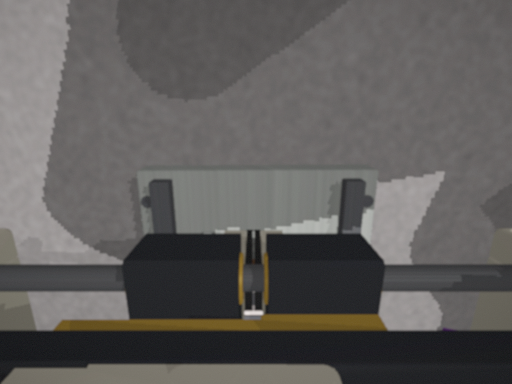

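>>> {"method": "carry_out", "body": {
  "deltas": [
    [0.15, 0.08, 0.1, 0, -0.1, 0.1],
    [0.05, 0, 0.1, 0, 0, 0],
    [0, 0, 0.1, 0, 0, 0],
    [0, 0, 0, 0, 0, 0]
  ]
}}

```text
t: 4.75
eef_pos: [0.5448, -0.3608, 0.0318]
ee_rot: [3.002, 1.57, -1.669]
force: [-0.0, 0.2, -0.3]
width: 0.0006
```

```bash
cat > s.py <<'E'
from h import *
plan((0.5437,-0.3184,0.034),(-.9992,-.04,0))
f=cams.grab_frame('scene')
for c,st,p in blobs(f,(225,240,275,330),(0,90,80),(8,255,255)): print(c,st,'z.048',onz(f,*c,.048)[:2].round(4),'z.05',onz(f,*c,.05)[:2].round(4))
import sys
cv2.imwrite(f'pics/{sys.argv[1]}.png',cv2.resize(f['pixels'][210:340,170:290,::-1],None,fx=4.5,fy=4.5))
E
python3 s.py s3
```

```text
t 4.75 pos [ 0.5448 -0.3608  0.0318] F [-0.03  0.24 -0.33] w 0.0006
shift units [-0.056 -0.017  1.06 ] turn units [ 0.02 -0.02 -0.  ]
[254.85 269.46] [252, 267, 7, 5, 26] z.048 [ 0.6017 -0.2467] z.05 [ 0.6019 -0.2475]
[245.7 279.2] [243, 278, 6, 3, 10] z.048 [ 0.5836 -0.2852] z.05 [ 0.5839 -0.2859]
```

>>> {"method": "carry_out", "body": {
  "deltas": [
    [0, 0, 0.15, 0, 0, 0],
    [0, 0, 0.2, 0, 0, 0],
    [0, 0, 0.2, 0, 0, 0],
    [0, 0, 0.1, 0, 0, 0],
    [0, 0, 0, 0, 0, 0]
  ]
}}

```text
t: 5.3
eef_pos: [0.5436, -0.333, 0.0317]
ee_rot: [3.086, 1.569, -1.585]
force: [0.5, -2.0, -1.6]
width: 0.0007
```

```bash
python3 s.py s4
```

```text
t 5.3 pos [ 0.5436 -0.333   0.0317] F [ 0.51 -1.96 -1.63] w 0.0007
shift units [-0.057 -0.018  0.363] turn units [ 0.02 -0.02 -0.  ]
[253.24 270.  ] [246, 267, 13, 6, 37] z.048 [ 0.5974 -0.2499] z.05 [ 0.5976 -0.2507]
```

View pics/s4.png

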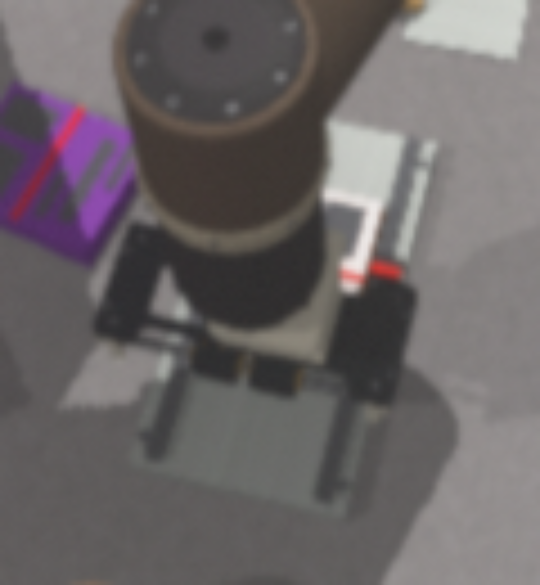

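>>> {"method": "carry_out", "body": {
  "deltas": [
    [0, 0, 0.1, 0, 0, 0],
    [0, 0, 0.08, 0, 0, 0],
    [0, 0, 0, 0, 0, 0]
  ]
}}

```text
t: 5.65
eef_pos: [0.5434, -0.3254, 0.0317]
ee_rot: [3.108, 1.569, -1.563]
force: [0.2, -0.3, 0.6]
width: 0.0003
```

```bash
python3 s.py s5; python3 - <<'E'
from h import *
f=cams.grab_frame('scene');cv2.imwrite('pics/s5.png',cv2.resize(f['pixels'][255:295,230:270,::-1],None,fx=14,fy=14,interpolation=cv2.INTER_NEAREST))
E
```

```text
t 5.65 pos [ 0.5434 -0.3254  0.0317] F [ 0.23 -0.28  0.56] w 0.0003
shift units [-0.057 -0.016  0.174] turn units [ 0.02 -0.02 -0.  ]
[251.81 268.93] [246, 267, 11, 4, 27] z.048 [ 0.5921 -0.2477] z.05 [ 0.5924 -0.2485]
```

View pics/s5.png

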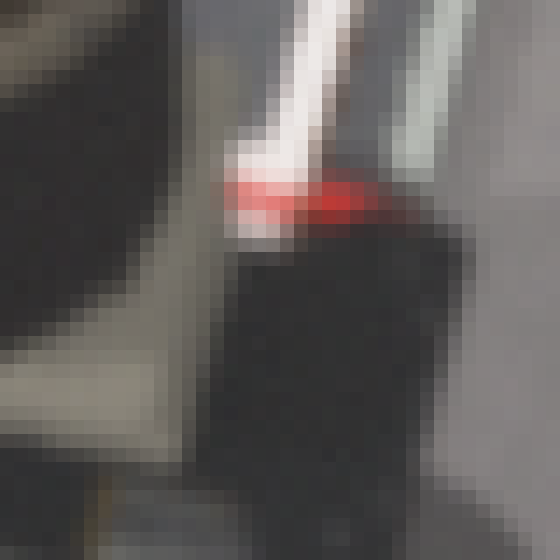

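>>> {"method": "carry_out", "body": {
  "deltas": [
    [0, 0, -0.4, 0, 0, 0],
    [-0.4, 0, -0.4, 0, 0, 0],
    [-1, 0, 0, 0, 0, 0],
    [-1, 0, 0, 0, 0, 0],
    [-1, 0, 0, 0, 0, 0]
  ]
}}

```text
t: 6.25
eef_pos: [0.5404, -0.3595, 0.1638]
ee_rot: [1.2, 1.555, 2.811]
force: [0.9, 0.5, -0.7]
width: 0.0007
```

>>> {"method": "carry_out", "body": {
  "deltas": [
    [-1, 0.5, 0, 0, 0, 0],
    [-1, 1, 0, 0, 0, 0],
    [-0.5, 1, 0, 0, 0, 0],
    [0, 1, 0, 0, 0, 0],
    [0, 0, 0, 0, 0, 0]
  ]
}}

```text
t: 6.75
eef_pos: [0.4043, -0.37, 0.2717]
ee_rot: [1.604, 1.566, -3.069]
force: [0.8, -0.3, 1.2]
width: 0.0005
```

```bash
python3 - <<'E'
from h import *
s,M=pose();print(M[:3,3])
t=cams.grab_frame('top');s=cams.grab_frame('scene')
cv2.imwrite('pics/t6.png',cv2.resize(t['pixels'][150:220,295:400,::-1],None,fx=7,fy=7,interpolation=cv2.INTER_CUBIC));cv2.imwrite('pics/s6.png',cv2.resize(s['pixels'][225:330,190:275,::-1],None,fx=5.5,fy=5.5,interpolation=cv2.INTER_CUBIC))
E
```

```text
[ 0.40427858 -0.36997067  0.27169279]
```

View pics/t6.png

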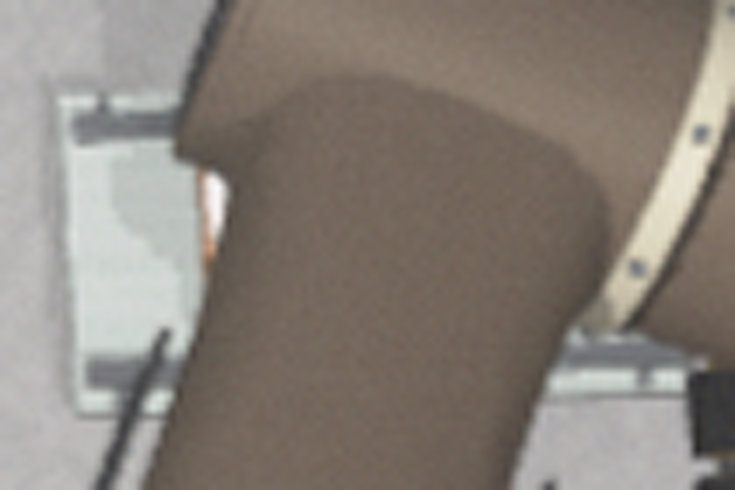

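View pics/s6.png

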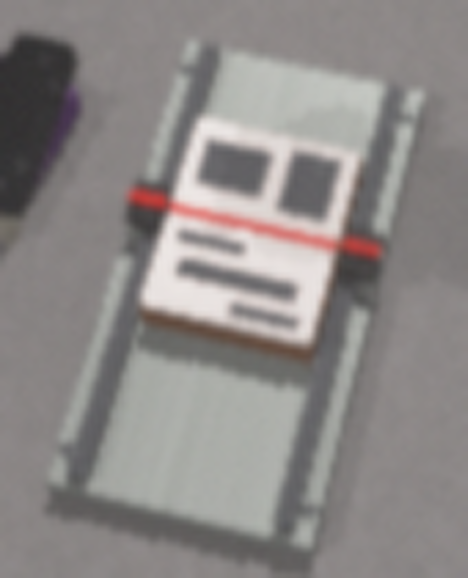

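The scene view shows the red line running straight between the two pointers. I'll quantify it with a sub-pixel fit.

```bash
cat > chk.py <<'E'
from h import *
def chk(n,box,ax):
    f=cams.grab_frame(n);p=f['pixels'].astype(float);r=np.clip(p[:,:,0]-np.maximum(p[:,:,1],p[:,:,2])-25,0,None)
    u0,v0,u1,v1=box;r=r[v0:v1,u0:u1];k=r.sum(0 if ax=='c' else 1);V,U=np.mgrid[v0:v1,u0:u1]
    A=0 if ax=='c' else 1; ok=k>15
    cu=((U*r).sum(A)/np.maximum(k,1))[ok];cv=((V*r).sum(A)/np.maximum(k,1))[ok]
    o=np.array([0.5405,-0.2490]);a=.04;yh=np.array([-np.sin(a),np.cos(a)]);xh=np.array([np.cos(a),np.sin(a)])
    for u,v in zip(cu,cv):
        q=onz(f,u,v,.049)[:2]-o; print(n,round(u,1),round(v,1),'x mm',round(q@xh*1e3,1),'y mm',round(q@yh*1e3,1))
import sys
if sys.argv[1]=='scene': chk('scene',(210,255,262,276),'c')
else: chk('top',(333,155,352,210),'r')
E
python3 chk.py scene
```

```text
scene 213.0 260.1 x mm -74.4 y mm -2.3
scene 214.0 260.2 x mm -71.3 y mm -1.7
scene 215.0 260.3 x mm -68.1 y mm -1.5
scene 216.0 260.5 x mm -64.8 y mm -1.3
scene 217.0 260.7 x mm -61.5 y mm -1.3
scene 218.0 260.9 x mm -58.3 y mm -1.1
scene 219.0 261.2 x mm -55.0 y mm -1.1
scene 220.0 261.6 x mm -51.5 y mm -1.9
scene 221.0 262.1 x mm -48.0 y mm -2.6
scene 222.0 262.4 x mm -44.6 y mm -2.9
scene 223.0 262.8 x mm -41.2 y mm -3.3
scene 224.0 263.0 x mm -37.9 y mm -3.2
scene 225.0 263.2 x mm -34.7 y mm -3.2
scene 226.0 263.4 x mm -31.5 y mm -2.9
scene 227.0 263.6 x mm -28.2 y mm -3.0
scene 228.0 264.0 x mm -24.8 y mm -3.3
scene 229.0 264.2 x mm -21.6 y mm -3.2
scene 230.0 264.4 x mm -18.3 y mm -3.2
scene 231.0 264.6 x mm -15.1 y mm -3.0
scene 232.0 264.9 x mm -11.8 y mm -3.2
scene 233.0 265.0 x mm -8.7 y mm -2.8
scene 234.0 265.2 x mm -5.5 y mm -2.6
scene 235.0 265.4 x mm -2.2 y mm -2.6
scene 236.0 265.8 x mm 1.2 y mm -3.1
scene 237.0 266.0 x mm 4.4 y mm -3.0
scene 238.0 266.2 x mm 7.6 y mm -2.8
scene 239.0 266.4 x mm 10.9 y mm -2.9
scene 240.0 266.7 x mm 14.1 y mm -3.1
scene 241.0 267.0 x mm 17.4 y mm -3.2
scene 242.0 267.2 x mm 20.6 y mm -3.0
scene 243.0 267.4 x mm 23.8 y mm -2.9
scene 244.0 267.6 x mm 27.0 y mm -2.8
scene 245.0 268.0 x mm 30.3 y mm -3.2
scene 246.0 268.2 x mm 33.5 y mm -3.1
scene 247.0 268.4 x mm 36.7 y mm -3.0
scene 248.0 268.6 x mm 39.9 y mm -2.9
scene 249.0 268.9 x mm 43.2 y mm -3.2
scene 250.0 269.0 x mm 46.3 y mm -2.8
scene 251.0 269.1 x mm 49.4 y mm -2.3
scene 252.0 269.0 x mm 52.4 y mm -1.3
scene 253.0 269.0 x mm 55.4 y mm -0.4
scene 254.0 269.2 x mm 58.6 y mm -0.4
scene 255.0 269.4 x mm 61.7 y mm -0.2
scene 256.0 269.6 x mm 65.0 y mm -0.3
scene 257.0 269.9 x mm 68.2 y mm -0.3
scene 258.0 270.0 x mm 71.3 y mm 0.1
```

```bash
python3 - <<'E'
from h import *
t=cams.grab_frame('top')
a=onz(t,141.7,177.5,0);b=onz(t,211.3,185.8,0);print(a.round(4),b.round(4),np.linalg.norm(a-b))
d=(a-b)/np.linalg.norm(a-b);print('yaw',np.arctan2(-d[0],d[1]),'mid',(a+b)/2)
for z in (.07,.09,.11): print(z,[onz(t,*p,z)[:2].round(4) for p in ((151.5,163),(174,165),(196.5,167))])
print(arm.get_state()['q'])
E
```

```text
[0.5626 0.4034 0.    ] [0.5363 0.172  0.    ] 0.23288897254913382
yaw -0.11322088443367491 mid [0.54942545 0.28767944 0.        ]
0.07 [array([0.5968, 0.3558]), array([0.5907, 0.2839]), array([0.5846, 0.2122])]
0.09 [array([0.5925, 0.3508]), array([0.5865, 0.2799]), array([0.5805, 0.2092])]
0.11 [array([0.5882, 0.3459]), array([0.5823, 0.2759]), array([0.5764, 0.2061])]
[-0.37856817  0.13184263 -0.19315457  0.00261283 -1.25263038  0.4190436 ]
```

Relative to the pointers, the line is about 2.5 mm short. That's inside 4 mm but thin, so I'll nudge it about 2 mm more.

```bash
python3 - <<'E'
from h import *
plan((0.545,-0.36,0.15),(-.9992,-.04,0))
E
```

```text
t 6.95 pos [ 0.4082 -0.3698  0.2696] F [ 0.14 -0.02  0.01] w 0.0006
shift units [ 2.965 -3.448  0.102] turn units [ 0.02  0.01 -0.1 ]
```

>>> {"method": "carry_out", "body": {
  "deltas": [
    [0.6, -0.85, 0.03, 0, 0, 0],
    [0.8, -0.85, 0.03, 0, 0, 0],
    [0.8, -0.85, 0.03, 0, 0, 0],
    [0.7, -0.85, 0, 0, 0, 0],
    [0, 0, 0, 0, 0, 0]
  ]
}}

```text
t: 7.45
eef_pos: [0.5518, -0.3605, 0.1451]
ee_rot: [1.51, 1.561, 3.123]
force: [-1.0, 0.9, -1.3]
width: 0.0004
```

```bash
python3 - <<'E'
from h import *
plan((0.545,-0.35,0.034),(-.9992,-.04,0))
E
```

```text
t 7.45 pos [ 0.5518 -0.3605  0.1451] F [-1.02  0.85 -1.28] w 0.0004
shift units [2.778 0.133 0.269] turn units [ 0.04  0.01 -0.14]
```

>>> {"method": "carry_out", "body": {
  "deltas": [
    [0.7, 0.1, 0, 0, 0, -0.1],
    [0.8, 0, 0, 0, 0, 0],
    [0.8, 0, 0, 0, 0, 0],
    [0.4, 0, 0.1, 0, 0, 0],
    [0, 0, 0, 0, 0, 0]
  ]
}}

```text
t: 7.95
eef_pos: [0.5498, -0.3552, 0.0264]
ee_rot: [1.319, 1.559, 2.938]
force: [-0.9, -0.2, 0.3]
width: 0.0001
```

```bash
python3 - <<'E'
from h import *
plan((0.5435,-0.3234,0.032),(-.9992,-.04,0))
E
```

```text
t 7.95 pos [ 0.5498 -0.3552  0.0264] F [-0.86 -0.16  0.32] w 0.0001
shift units [-0.137  0.12   0.802] turn units [ 0.11  0.04 -0.17]
```

>>> {"method": "carry_out", "body": {
  "deltas": [
    [-0.1, 0.1, 0.2, 0.1, 0, -0.15],
    [-0.05, 0, 0.2, 0, 0, 0],
    [0, 0, 0.15, 0, 0, 0],
    [0, 0, 0, 0, 0, 0]
  ]
}}

```text
t: 8.35
eef_pos: [0.5465, -0.3321, 0.0353]
ee_rot: [-0.743, 1.568, 0.869]
force: [-0.0, 0.0, 0.8]
width: 0.0009
```

```bash
python3 - <<'E'
from h import *
plan((0.5435,-0.3234,0.032),(-.9992,-.04,0))
E
```

```text
t 8.35 pos [ 0.5465 -0.3321  0.0353] F [-0.01  0.04  0.84] w 0.0009
shift units [0.084 0.065 0.22 ] turn units [0.02 0.03 0.02]
```

>>> {"method": "carry_out", "body": {
  "deltas": [
    [0.05, 0.05, 0.12, 0, 0, 0],
    [0, 0, 0.08, 0, 0, 0],
    [0, 0, 0, 0, 0, 0]
  ]
}}

```text
t: 8.65
eef_pos: [0.5452, -0.3237, 0.0355]
ee_rot: [-1.495, 1.565, 0.118]
force: [0.3, -0.1, 0.1]
width: 0.0005
```

```bash
python3 - <<'E'
from h import *
plan((0.5435,-0.3234,0.032),(-.9992,-.04,0))
E
python3 chk.py scene | tail -14
```

```text
t 8.65 pos [ 0.5452 -0.3237  0.0355] F [ 0.3  -0.12  0.13] w 0.0005
shift units [0.088 0.043 0.01 ] turn units [0.03 0.01 0.08]
scene 247.0 267.9 x mm 36.4 y mm -1.6
scene 248.0 268.1 x mm 39.6 y mm -1.5
scene 249.0 268.4 x mm 42.8 y mm -1.5
scene 250.0 268.6 x mm 46.0 y mm -1.6
scene 251.0 268.8 x mm 49.2 y mm -1.3
scene 252.0 268.9 x mm 52.3 y mm -1.0
scene 253.0 268.9 x mm 55.3 y mm -0.1
scene 254.0 269.0 x mm 58.4 y mm 0.4
scene 255.0 269.0 x mm 61.4 y mm 1.1
```

The line is now within about 1 mm. I'll retreat, lift and swing to the console.

>>> {"method": "carry_out", "body": {
  "deltas": [
    [0, 0, -0.4, 0, 0, 0],
    [-0.4, 0, -0.4, 0, 0, 0],
    [-1, 0, 0, 0, 0, 0],
    [-1, 0, 0, 0, 0, 0],
    [-1, 0, 0, 0, 0, 0]
  ]
}}

```text
t: 9.2
eef_pos: [0.542, -0.359, 0.1678]
ee_rot: [0.925, 1.561, 2.536]
force: [0.5, 0.2, -0.7]
width: 0.0003
```

>>> {"method": "carry_out", "body": {
  "deltas": [
    [-1, 0.5, 0, 0, 0, 0],
    [-1, 1, 0, 0, 0, 0],
    [-0.5, 1, 0.4, 0, 0, 0],
    [0, 0.5, 1, 1, 0, 0],
    [0, 0, 1, 0, 0, 0]
  ]
}}

```text
t: 9.7
eef_pos: [0.4248, -0.2753, 0.2737]
ee_rot: [1.181, 1.571, 2.713]
force: [1.9, 0.4, -1.0]
width: 0.0006
```

>>> {"method": "carry_out", "body": {
  "deltas": [
    [0, 0, 1, 0, 0, 0],
    [0, 0, 1, 0, 0, 0],
    [0, 0, 1, 0, 0, 0],
    [0, 0, 1, 0, 0, 0],
    [0, 0, 1, 0, 0, 0]
  ]
}}

```text
t: 10.2
eef_pos: [0.4321, -0.0726, 0.277]
ee_rot: [-1.545, 1.565, -0.021]
force: [0.7, 0.4, -0.1]
width: 0.0003
```

>>> {"method": "carry_out", "body": {
  "deltas": [
    [0, 0, 1, 0, 0, 0],
    [0, 0, 1, 0, 0, 0],
    [0, 0, 1, 0, 0, 0],
    [0, 0, 1, 0, 0, 0],
    [0, 0, 1, 0, 0, 0]
  ]
}}

```text
t: 10.7
eef_pos: [0.4422, 0.1333, 0.2801]
ee_rot: [-1.335, 1.56, 0.188]
force: [1.7, -0.4, 0.2]
width: 0.0005
```

```bash
python3 chk.py top; python3 chk.py scene; python3 - <<'E'
from h import *
a=-.09;y=(-np.sin(a),np.cos(a),0)
plan((0.45,0.285,0.27),y)
t=cams.grab_frame('top');cv2.imwrite('pics/t7.png',t['pixels'][:,:,::-1])
E
```

```text
top 340.5 160.0 x mm 74.1 y mm 0.2
top 340.3 161.0 x mm 70.9 y mm 1.1
top 340.3 162.0 x mm 67.6 y mm 1.2
top 340.5 163.0 x mm 64.3 y mm 0.9
top 340.5 164.0 x mm 61.0 y mm 0.8
top 340.7 165.0 x mm 57.8 y mm 0.5
top 340.8 166.0 x mm 54.5 y mm 0.4
top 341.7 167.0 x mm 51.1 y mm -2.2
top 341.8 168.0 x mm 47.9 y mm -2.4
top 341.9 169.0 x mm 44.6 y mm -2.6
top 342.0 170.0 x mm 41.4 y mm -2.7
top 342.1 171.0 x mm 38.1 y mm -2.6
top 342.1 172.0 x mm 34.9 y mm -2.4
top 342.1 173.0 x mm 31.6 y mm -2.2
top 342.1 174.0 x mm 28.4 y mm -2.3
top 342.3 175.0 x mm 25.1 y mm -2.6
top 342.3 176.0 x mm 21.9 y mm -2.4
top 342.3 177.0 x mm 18.7 y mm -2.3
top 342.5 178.0 x mm 15.4 y mm -2.5
top 342.6 179.0 x mm 12.2 y mm -2.6
top 342.5 180.0 x mm 9.0 y mm -2.4
top 342.6 181.0 x mm 5.7 y mm -2.4
top 342.8 182.0 x mm 2.5 y mm -2.8
top 342.8 183.0 x mm -0.7 y mm -2.6
top 342.9 184.0 x mm -3.9 y mm -2.6
top 343.0 185.0 x mm -7.2 y mm -2.9
top 343.1 186.0 x mm -10.4 y mm -3.1
top 343.1 187.0 x mm -13.6 y mm -2.8
top 343.2 188.0 x mm -16.8 y mm -2.8
top 343.2 189.0 x mm -20.0 y mm -2.7
top 343.2 190.0 x mm -23.2
[... 1832 characters left out ...]
5
scene 245.0 267.4 x mm 29.8 y mm -1.3
scene 246.0 267.5 x mm 33.0 y mm -1.1
scene 247.0 267.9 x mm 36.3 y mm -1.4
scene 248.0 268.0 x mm 39.5 y mm -1.2
scene 249.0 268.2 x mm 42.6 y mm -0.9
scene 250.0 268.5 x mm 45.9 y mm -1.0
scene 251.0 268.7 x mm 49.1 y mm -1.2
scene 252.0 268.9 x mm 52.3 y mm -1.1
scene 253.0 269.0 x mm 55.4 y mm -0.4
scene 254.0 269.2 x mm 58.6 y mm -0.4
scene 255.0 269.4 x mm 61.7 y mm -0.3
scene 256.0 269.7 x mm 65.0 y mm -0.3
scene 257.0 269.9 x mm 68.1 y mm -0.2
scene 258.0 270.0 x mm 71.3 y mm 0.1
scene 259.0 269.9 x mm 74.2 y mm 1.0
t 10.8 pos [0.4428 0.1353 0.2796] F [-1.29 -0.25  0.19] w 0.0004
shift units [ 0.249 -0.01   3.746] turn units [23.15  0.15  0.09]
```

View pics/t7.png

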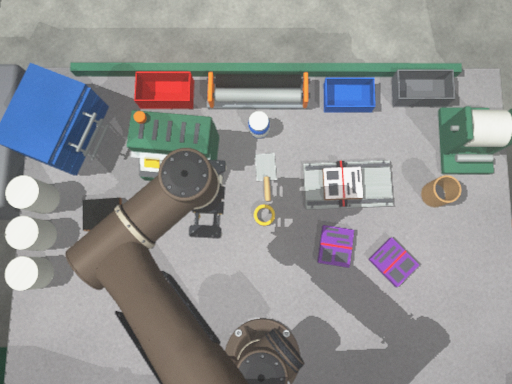

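The two views disagree: the top view says the line is about 3 mm short, the scene view about 0.4 mm. The scene camera probably sees the pointers' side faces. I'll settle it with the wrist camera straight above the mark.

>>> {"method": "carry_out", "body": {
  "deltas": [
    [0, -0.3, -1, 0, 0, 0],
    [0, -0.3, -1, 0, 0, 0],
    [0, -0.3, -1, 0, 0, 0],
    [0, -0.3, -1, 0, 0, 0],
    [0, -0.3, -1, 0, 0, 0]
  ]
}}

```text
t: 11.35
eef_pos: [0.4953, -0.0751, 0.281]
ee_rot: [-1.369, 1.559, 0.165]
force: [1.1, 1.3, 1.1]
width: 0.0007
```

>>> {"method": "carry_out", "body": {
  "deltas": [
    [0.4, -0.3, -0.5, 0, 0, 0],
    [0.8, -0.3, 0, 0, 0, 0],
    [0.8, -0.3, 0, 0, 0, 0],
    [0.3, 0, 0, 0, 0, 0],
    [0, 0, 0, 0, 0, 0]
  ]
}}

```text
t: 11.85
eef_pos: [0.5325, -0.1104, 0.1884]
ee_rot: [-1.484, 1.557, 0.036]
force: [0.2, 0.4, 0.3]
width: 0.0007
```

```bash
python3 - <<'E'
from h import *
plan((0.543,-0.171,0.15),(-.9992,-.04,0))
E
```

```text
t 11.85 pos [ 0.5325 -0.1104  0.1884] F [0.23 0.42 0.34] w 0.0007
shift units [ 0.963 -0.327 -1.501] turn units [-1.31  0.01  0.2 ]
```

>>> {"method": "carry_out", "body": {
  "deltas": [
    [0.5, -0.2, -0.9, -0.9, 0, 0.2],
    [0.4, -0.1, -0.6, -0.4, 0, 0],
    [0, 0, 0, 0, 0, 0],
    [0, 0, 0, 0, 0, 0]
  ]
}}

```text
t: 12.25
eef_pos: [0.5448, -0.1736, 0.1573]
ee_rot: [-1.653, 1.565, -0.038]
force: [0.3, -0.5, -0.1]
width: 0.0003
```

```bash
python3 - <<'E'
from h import *
plan((0.543,-0.171,0.15),(-.9992,-.04,0))
s,M=pose();f=cams.grab_frame('wrist');cv2.imwrite('pics/w8.png',f['pixels'][:,:,::-1]);np.save('w8M.npy',M)
E
```

```text
t 12.25 pos [ 0.5448 -0.1736  0.1573] F [ 0.33 -0.5  -0.07] w 0.0003
shift units [0.183 0.042 0.066] turn units [ 0.07 -0.01  0.08]
```

View pics/w8.png

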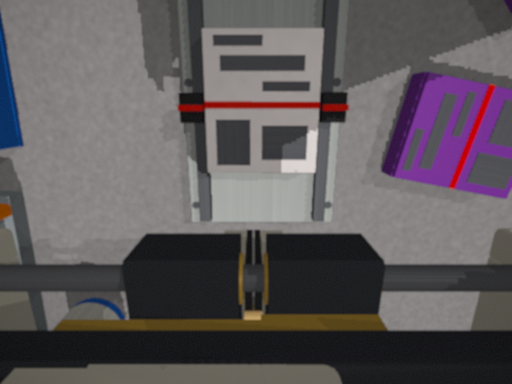

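```bash
cat > chkw.py <<'E'
from h import *
s,M=pose();f=cams.grab_frame('wrist');p=f['pixels'].astype(float);r=np.clip(p[:,:,0]-np.maximum(p[:,:,1],p[:,:,2])-25,0,None)
u0,v0,u1,v1=175,90,355,120;r=r[v0:v1,u0:u1];V,U=np.mgrid[v0:v1,u0:u1]
k=r.sum(0);ok=k>15;cu=U[0][ok];cv=((V*r).sum(0)/np.maximum(k,1))[ok]
o=np.array([0.5405,-0.2490]);a=.04;yh=np.array([-np.sin(a),np.cos(a)])
y=np.array([[(onz(f,u,v,z,M)[:2]-o)@yh*1e3 for z in (.044,.048,.05)] for u,v in zip(cu,cv)])
for lo,hi in ((180,198),(210,235),(235,260),(260,285),(290,315),(328,348)):
    m=(cu>=lo)&(cu<hi);print(lo,hi,cv[m].mean().round(2),y[m].mean(0).round(2))
E
python3 chkw.py
python3 -c "
import cv2;a=cv2.imread('pics/w8.png');cv2.imwrite('pics/w8c.png',cv2.resize(a[80:130,170:360],None,fx=4.2,fy=4.2,interpolation=2))"
```

```text
180 198 107.29 [-1.01 -1.02 -1.02]
210 235 104.2 [-3.74 -3.71 -3.69]
235 260 104.24 [-3.8  -3.77 -3.75]
260 285 104.23 [-3.92 -3.88 -3.87]
290 315 104.27 [-4.   -3.97 -3.95]
328 348 106.81 [-2.03 -2.02 -2.02]
```

View pics/w8c.png

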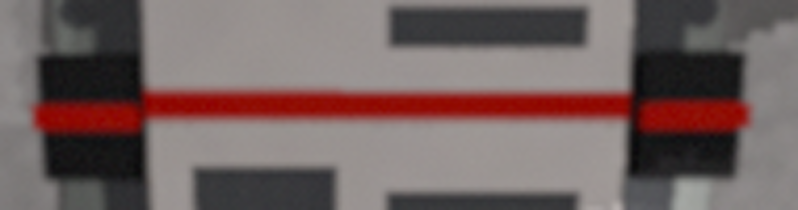

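The wrist camera, straight above and independent of height, shows the line 2.3 mm short. That agrees with triangulating the other two views. I'll nudge again to TCP y ≈ -0.3214.

>>> {"method": "carry_out", "body": {
  "deltas": [
    [0, 0, -1, 0, 0, 0],
    [0, 0, -1, 0, 0, 0],
    [0, 0, -1, 0, 0, 0],
    [0, 0, -1, 0, 0, 0],
    [0, 0, -0.7, 0, 0, 0]
  ]
}}

```text
t: 12.85
eef_pos: [0.5582, -0.3593, 0.1662]
ee_rot: [-1.738, 1.554, -0.11]
force: [0.3, -0.5, -0.3]
width: 0.0002
```

```bash
python3 - <<'E'
from h import *
plan((0.545,-0.352,0.034),(-.9992,-.04,0))
E
```

```text
t 12.85 pos [ 0.5582 -0.3593  0.1662] F [ 0.31 -0.52 -0.29] w 0.0002
shift units [3.297 0.374 0.211] turn units [ 0.25 -0.04  0.24]
```

>>> {"method": "carry_out", "body": {
  "deltas": [
    [0.8, 0.3, 0, 0.25, 0, 0.2],
    [0.8, 0, 0, 0, 0, 0],
    [0.8, 0, 0, 0, 0, 0],
    [0.7, 0, 0, 0, 0, 0],
    [0, 0, 0, 0, 0, 0]
  ]
}}

```text
t: 13.35
eef_pos: [0.5516, -0.363, 0.0467]
ee_rot: [-2.095, 1.554, -0.485]
force: [-0.3, 1.0, -0.3]
width: 0.0006
```

```bash
python3 - <<'E'
from h import *
plan((0.5440,-0.3214,0.034),(-.9992,-.04,0))
E
```

```text
t 13.35 pos [ 0.5516 -0.363   0.0467] F [-0.3   0.96 -0.28] w 0.0006
shift units [0.306 0.156 1.049] turn units [-0.02 -0.12  0.21]
```

>>> {"method": "carry_out", "body": {
  "deltas": [
    [0.3, 0.15, 0.2, 0, -0.1, 0.2],
    [0, 0, 0.2, 0, 0, 0],
    [0, 0, 0.2, 0, 0, 0],
    [0, 0, 0.15, 0, 0, 0],
    [0, 0, 0, 0, 0, 0]
  ]
}}

```text
t: 13.85
eef_pos: [0.5482, -0.33, 0.0408]
ee_rot: [-2.1, 1.562, -0.488]
force: [-0.2, 0.2, 0.3]
width: 0.0005
```

```bash
python3 - <<'E'
from h import *
plan((0.5440,-0.3214,0.034),(-.9992,-.04,0))
E
```

```text
t 13.85 pos [ 0.5482 -0.33    0.0408] F [-0.16  0.23  0.31] w 0.0005
shift units [0.168 0.097 0.22 ] turn units [ 0.03 -0.06  0.1 ]
```

>>> {"method": "carry_out", "body": {
  "deltas": [
    [0.15, 0.08, 0.12, 0, 0, 0.1],
    [0, 0, 0.08, 0, 0, 0],
    [0, 0, 0, 0, 0, 0]
  ]
}}

```text
t: 14.15
eef_pos: [0.5453, -0.3217, 0.0358]
ee_rot: [-2.754, 1.565, -1.14]
force: [0.2, -0.8, -0.1]
width: 0.0004
```

```bash
python3 - <<'E'
from h import *
plan((0.5440,-0.3214,0.034),(-.9992,-.04,0))
E
```

```text
t 14.15 pos [ 0.5453 -0.3217  0.0358] F [ 0.24 -0.81 -0.14] w 0.0004
shift units [0.046 0.033 0.008] turn units [ 0.04 -0.08  0.03]
```

Good. I'll retreat, look once more from above the mark, then go on.

>>> {"method": "carry_out", "body": {
  "deltas": [
    [0, 0, -0.4, 0, 0, 0],
    [-0.4, 0, -0.4, 0, 0, 0],
    [-1, 0, 0, 0, 0, 0],
    [-1, 0, 0, 0, 0, 0],
    [-0.8, 0, 0.2, 0, 0, 0]
  ]
}}

```text
t: 14.65
eef_pos: [0.5426, -0.3489, 0.1612]
ee_rot: [1.653, 1.561, -3.019]
force: [0.5, -0.7, -0.3]
width: 0.0005
```

>>> {"method": "carry_out", "body": {
  "deltas": [
    [0, 0, 1, 0, 0, 0],
    [0, 0, 1, 0, 0, 0],
    [0, 0, 1, 0, 0, 0],
    [0, 0, 1, 0, 0, 0],
    [0, 0, 0.5, 0, 0, 0]
  ]
}}

```text
t: 15.15
eef_pos: [0.5391, -0.1719, 0.1676]
ee_rot: [-2.886, 1.565, -1.283]
force: [0.0, 0.1, -0.2]
width: 0.0006
```

```bash
python3 - <<'E'
from h import *
plan((0.543,-0.171,0.15),(-.9992,-.04,0))
f=cams.grab_frame('wrist');cv2.imwrite('pics/w9.png',f['pixels'][:,:,::-1])
E
python3 chkw.py
```

```text
t 15.15 pos [ 0.5391 -0.1719  0.1676] F [ 0.03  0.07 -0.2 ] w 0.0006
shift units [ 0.44  -0.097  0.021] turn units [-0.11 -0.08  0.02]
180 198 105.08 [-1.12 -1.07 -1.05]
210 235 104.17 [-1.68 -1.63 -1.6 ]
235 260 103.86 [-1.78 -1.72 -1.69]
260 285 103.53 [-1.89 -1.83 -1.8 ]
290 315 103.17 [-1.99 -1.93 -1.9 ]
328 348 102.78 [-2.12 -2.06 -2.03]
```

View pics/w9.png

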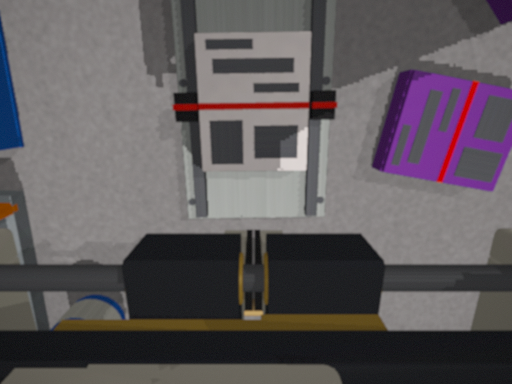

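The line and pointers now agree within about 0.2 mm. On to the console viewing pose.

>>> {"method": "carry_out", "body": {
  "deltas": [
    [-0.9, 0.2, 0.3, 0, 0, 0],
    [-0.9, 0.2, 1, 0, 0, 0],
    [-0.8, 0.2, 1, 0, 0, 0],
    [0, 0.2, 1, 0, 0, 0],
    [0, 0.2, 1, 0, 0, 0]
  ]
}}

```text
t: 15.75
eef_pos: [0.4951, -0.0049, 0.2723]
ee_rot: [2.891, 1.566, -1.797]
force: [1.3, 0.1, -0.4]
width: 0.0005
```

>>> {"method": "carry_out", "body": {
  "deltas": [
    [0, 0.3, 1, 0, 0, 0],
    [0, 0.3, 1, 0, 0, 0],
    [0, 0.3, 1, 0, 0, 0],
    [0, 0.3, 1, 0, 0, 0],
    [0, 0.2, 1, 0, 0, 0]
  ]
}}

```text
t: 16.25
eef_pos: [0.4349, 0.1974, 0.2744]
ee_rot: [-2.279, 1.566, -0.689]
force: [0.9, 0.2, 0.2]
width: 0.0006
```

>>> {"method": "carry_out", "body": {
  "deltas": [
    [0, 0.2, 1, 0, 0, 0],
    [0, 0, 0, 1, 0, 0],
    [0, 0, 0, 1, 0, 0],
    [0, 0, 0, 1, 0, 0],
    [0, 0, 0, 1, 0, 0]
  ]
}}

```text
t: 16.75
eef_pos: [0.4282, 0.242, 0.275]
ee_rot: [-1.85, 1.566, -0.544]
force: [0.1, -0.6, 0.5]
width: 0.0004
```

>>> {"method": "carry_out", "body": {
  "deltas": [
    [0, 0, 0, 1, 0, 0],
    [0, 0, 0, 1, 0, 0],
    [0, 0, 0, 1, 0, 0],
    [0, 0, 0, 1, 0, 0],
    [0, 0, 0, 1, 0, 0]
  ]
}}

```text
t: 17.25
eef_pos: [0.4326, 0.2391, 0.2756]
ee_rot: [-1.617, 1.565, -0.68]
force: [-0.1, 0.3, -0.7]
width: 0.0007
```

>>> {"method": "carry_out", "body": {
  "deltas": [
    [0, 0, 0, 1, 0, 0],
    [0, 0, 0, 1, 0, 0],
    [0, 0, 0, 1, 0, 0],
    [0, 0, 0, 1, 0, 0],
    [0, 0, 0, 1, 0, 0]
  ]
}}

```text
t: 17.75
eef_pos: [0.4373, 0.2357, 0.2763]
ee_rot: [-1.309, 1.565, -0.741]
force: [0.3, -0.0, 0.2]
width: 0.0005
```

>>> {"method": "carry_out", "body": {
  "deltas": [
    [0, 0, 0, 1, 0, 0],
    [0, 0, 0, 1, 0, 0],
    [0, 0, 0, 1, 0, 0],
    [0, 0, 0, 1, 0, 0],
    [0, 0, 0, 1, 0, 0]
  ]
}}

```text
t: 18.25
eef_pos: [0.4419, 0.2324, 0.2769]
ee_rot: [-1.001, 1.564, -0.802]
force: [-0.4, 0.1, -0.1]
width: 0.0002
```

```bash
python3 - <<'E'
from h import *
a=-.09;y=(-np.sin(a),np.cos(a),0)
plan((0.45,0.285,0.27),y); plan((0.45,0.285,0.27),y,(.53*np.cos(a),.53*np.sin(a),-.848))
print(arm.get_state()['q'])
E
```

```text
t 18.25 pos [0.4419 0.2324 0.2769] F [-0.37  0.08 -0.12] w 0.0002
shift units [0.167 1.251 0.458] turn units [4.13 0.06 0.07]
t 18.25 pos [0.4419 0.2324 0.2769] F [-0.37  0.08 -0.12] w 0.0002
shift units [0.167 1.251 0.458] turn units [ 4.04 -7.88 -1.08]
[ 0.88382792  0.0330338  -0.28822951  0.00689512 -1.25029908 -2.25853622]
```

>>> {"method": "carry_out", "body": {
  "deltas": [
    [0, 0.4, 0.2, 1, 0, 0],
    [0, 0.4, 0.2, 1, 0, 0],
    [0, 0.4, 0, 1, 0, 0],
    [0, 0, 0, 1, 0, 0],
    [0, 0, 0, 0, -1, 0]
  ]
}}

```text
t: 18.75
eef_pos: [0.4583, 0.2811, 0.2771]
ee_rot: [-0.064, 1.495, -0.167]
force: [0.7, 0.2, -0.5]
width: 0.0008
```

>>> {"method": "carry_out", "body": {
  "deltas": [
    [0, 0, 0, 0, -1, 0],
    [0, 0, 0, 0, -1, 0],
    [0, 0, 0, 0, -1, 0],
    [0, 0, 0, 0, -1, 0],
    [0, 0, 0, 0, -1, 0]
  ]
}}

```text
t: 19.25
eef_pos: [0.4782, 0.2712, 0.2872]
ee_rot: [-0.022, 1.167, -0.097]
force: [1.0, -0.8, -0.1]
width: 0.0002
```

>>> {"method": "carry_out", "body": {
  "deltas": [
    [0, 0, 0, 0, -1, 0],
    [0, 0, 0, 0, -1, 0],
    [0, 0, 0, 0, 0, 0]
  ]
}}

```text
t: 19.55
eef_pos: [0.5046, 0.2538, 0.3075]
ee_rot: [-0.026, 1.08, -0.06]
force: [0.2, 0.4, -0.7]
width: 0.0004
```

```bash
python3 - <<'E'
from h import *
a=-.09;y=(-np.sin(a),np.cos(a),0)
plan((0.45,0.285,0.27),y,(.53*np.cos(a),.53*np.sin(a),-.848))
s,M=pose();print(s['q']);f=cams.grab_frame('wrist');cv2.imwrite('pics/w10.png',f['pixels'][:,:,::-1])
E
```

```text
t 19.55 pos [0.5046 0.2538 0.3075] F [ 0.18  0.39 -0.73] w 0.0004
shift units [ 0.163  0.739 -1.666] turn units [ 0.74 -0.97 -0.23]
[ 1.07015076 -0.1004726  -0.66115768  0.58777192 -0.8771896  -3.02759571]
```

View pics/w10.png

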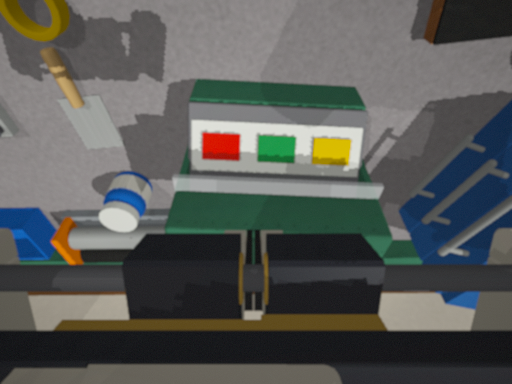

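The joint-6 reading is at its limit, so I'll press with the half-turned tool instead. First, this view is a good one for measuring: red (221,146), green (276,149), yellow (331,151), all unobstructed.

```bash
cat > keys.py <<'E'
from h import *
def quad(mask):
    c=max(cv2.findContours(mask,cv2.RETR_EXTERNAL,cv2.CHAIN_APPROX_NONE)[0],key=cv2.contourArea)
    r=cv2.minAreaRect(c); return r
def go(tag):
    s,M=pose();f=cams.grab_frame('wrist');h=cv2.cvtColor(f['pixels'],cv2.COLOR_RGB2HSV)
    cv2.imwrite(f'pics/{tag}.png',f['pixels'][:,:,::-1]);np.savez(tag,M=M,p=f['pixels'])
    out={}
    for n,lo,hi in (('red',(0,170,120),(8,255,255)),('green',(55,170,90),(75,255,255)),('yellow',(20,150,110),(34,255,255))):
        m=cv2.inRange(h,lo,hi); 
        if n=='red': m|=cv2.inRange(h,(173,170,120),(180,255,255))
        m[:100]=0;m[205:]=0;m[:,:150]=0;m[:,400:]=0
        k,l,st,ce=cv2.connectedComponentsWithStats(m)
        i=1+np.argmax(st[1:,4]);out[n]=ce[i];print(n,ce[i].round(2),st[i]); r=quad((l==i).astype('uint8')*255);print('  rect',np.round(r[0],2),np.round(r[1],1),round(r[2],2),'onz',onz(f,*ce[i],.1,M).round(4))
    return f,M,out
if __name__=='__main__':
    import sys
    f,M,o=go(sys.argv[1])
    t=cams.grab_frame('top')
E
python3 keys.py k1
```

```text
red [220.45 146.69] [203 134  36  26 896]
  rect [220.5 146.5] [25. 35.] 90.0 onz [0.5807 0.2071 0.1   ]
green [275.78 149.13] [259 137  35  25 830]
  rect [276. 149.] [24. 34.] 90.0 onz [0.5865 0.2771 0.1   ]
yellow [330.45 151.7 ] [312 139  39  27 931]
  rect [330.84 151.79] [37.5 25.7] 2.12 onz [0.5926 0.3468 0.1   ]
```

>>> {"method": "carry_out", "body": {
  "deltas": [
    [0, 0, 0, -1, 0, 0],
    [0, 0, 0, -1, 0, 0],
    [0, 0, 0, -1, 0, 0],
    [0, 0, 0, -1, 0, 0],
    [0, 0, 0, -1, 0, 0]
  ]
}}

```text
t: 20.2
eef_pos: [0.5042, 0.2568, 0.3052]
ee_rot: [-0.389, 1.088, -0.066]
force: [-0.0, 0.3, 1.0]
width: 0.0004
```

```bash
cat > g.py <<'E'
from h import *
import sys
a=-.085;X=np.array([.53*np.cos(a),.53*np.sin(a),-.848]);Y=np.array([np.sin(a),-np.cos(a),0]);Y=Y
K=np.array([0.5865,0.2771,0.100]); up=np.array([.848*np.cos(a),.848*np.sin(a),.53])
K=K-up*.003
d=float(sys.argv[1])
plan(K-X*d,Y,X); s,M=pose();print('q',s['q'].round(3),'M',s['moment'].round(2),'Faxial',round(float(s['force']@M[:3,0]),2),'depth mm',((M[:3,3]-K)@X*1e3).round(2),'lat',((M[:3,3]-K)@Y*1e3).round(2),((M[:3,3]-K)@up*1e3).round(2))
E
python3 g.py .12; python3 - <<'E'
from h import *
z=np.load('k1.npz');f=cams.grab_frame('wrist')
print('lip front z.162',onz(f,277,178,.162,z['M']).round(4),'panel front edge',onz(f,277,105,.045,z['M']).round(4))
E
```

```text
t 20.2 pos [0.5042 0.2568 0.3052] F [-0.04  0.31  1.03] w 0.0004
shift units [ 2.495  0.963 -0.572] turn units [-39.17   0.48  -1.45]
q [ 1.072 -0.092 -0.653  0.578 -0.882 -2.665] M [0.1  1.51 0.  ] Faxial -0.95 depth mm -216.55 lat 27.26 43.66
lip front z.162 [0.5806 0.2758 0.162 ] panel front edge [0.5548 0.2806 0.045 ]
```

>>> {"method": "carry_out", "body": {
  "deltas": [
    [0, 0, 0, -1, 0, 0],
    [0, 0, 0, -1, 0, 0],
    [0, 0, 0, -1, 0, 0],
    [0, 0, 0, -1, 0, 0],
    [0, 0, 0, -1, 0, 0]
  ]
}}

```text
t: 20.75
eef_pos: [0.5042, 0.2587, 0.3036]
ee_rot: [-0.751, 1.093, -0.071]
force: [-0.2, 0.4, 0.0]
width: 0.0004
```

>>> {"method": "carry_out", "body": {
  "deltas": [
    [0, 0, 0, -1, 0, 0],
    [0, 0, 0, -1, 0, 0],
    [0, 0, 0, -1, 0, 0],
    [0, 0, 0, -1, 0, 0],
    [0, 0, 0, -1, 0, 0]
  ]
}}

```text
t: 21.25
eef_pos: [0.5042, 0.2607, 0.3022]
ee_rot: [-1.11, 1.097, -0.076]
force: [-0.5, -0.4, 0.6]
width: 0.0003
```

>>> {"method": "carry_out", "body": {
  "deltas": [
    [0, 0, 0, -1, 0, 0],
    [0, 0, 0, -1, 0, 0],
    [0, 0, 0, -1, 0, 0],
    [0, 0, 0, -1, 0, 0],
    [0, 0, 0, -1, 0, 0]
  ]
}}

```text
t: 21.75
eef_pos: [0.5041, 0.2626, 0.3007]
ee_rot: [-1.469, 1.102, -0.081]
force: [0.1, -1.1, -0.0]
width: 0.0001
```

>>> {"method": "carry_out", "body": {
  "deltas": [
    [0, 0, 0, -1, 0, 0],
    [0, 0, 0, -1, 0, 0],
    [0, 0, 0, -1, 0, 0],
    [0, 0, 0, -1, 0, 0],
    [0, 0, 0, -1, 0, 0]
  ]
}}

```text
t: 22.25
eef_pos: [0.5041, 0.2645, 0.2992]
ee_rot: [-1.829, 1.107, -0.086]
force: [0.2, -0.7, -0.3]
width: 0.0002
```

>>> {"method": "carry_out", "body": {
  "deltas": [
    [0, 0, 0, -1, 0, 0],
    [0, 0, 0, -1, 0, 0],
    [0, 0, 0, -1, 0, 0],
    [0, 0, 0, -1, 0, 0],
    [0, 0, 0, -1, 0, 0]
  ]
}}

```text
t: 22.75
eef_pos: [0.504, 0.2664, 0.2976]
ee_rot: [-2.188, 1.112, -0.092]
force: [-0.5, -0.8, 0.1]
width: 0.0005
```

>>> {"method": "carry_out", "body": {
  "deltas": [
    [0, 0, 0, -1, 0, 0],
    [0, 0, 0, -1, 0, 0],
    [0, 0, 0, -1, 0, 0],
    [0, 0, 0, -1, 0, 0],
    [0, 0, 0, -1, 0, 0]
  ]
}}

```text
t: 23.25
eef_pos: [0.5039, 0.2683, 0.296]
ee_rot: [-2.548, 1.116, -0.097]
force: [0.1, -0.2, -0.3]
width: 0.0004
```

>>> {"method": "carry_out", "body": {
  "deltas": [
    [0, 0, 0, -1, 0, 0],
    [0, 0, 0, -1, 0, 0],
    [0, 0, 0, -1, 0, 0],
    [0, 0, 0, -1, 0, 0],
    [0, 0, 0, -1, 0, 0]
  ]
}}

```text
t: 23.75
eef_pos: [0.5038, 0.2703, 0.2944]
ee_rot: [-2.908, 1.121, -0.103]
force: [0.2, -1.1, 0.1]
width: 0.0006
```

>>> {"method": "carry_out", "body": {
  "deltas": [
    [0, 0, 0, -1, 0, 0],
    [0, 0, 0, -1, 0, 0],
    [0, 0, 0, -1, 0, 0],
    [0, 0, 0, -1, 0, 0],
    [0, 0, 0, 0, 0, 0]
  ]
}}

```text
t: 24.25
eef_pos: [0.5037, 0.2723, 0.2928]
ee_rot: [3.086, 1.126, -0.108]
force: [-0.2, 0.3, 0.8]
width: 0.0005
```

```bash
python3 g.py .12
```

```text
t 24.25 pos [0.5037 0.2723 0.2928] F [-0.18  0.25  0.77] w 0.0005
shift units [ 2.26  -0.341  0.625] turn units [ 0.5   1.63 -0.12]
q [ 1.081 -0.045 -0.61   0.533 -0.904  0.124] M [ 0.08  1.56 -0.04] Faxial -0.78 depth mm -207.05 lat 11.86 35.55
```

>>> {"method": "carry_out", "body": {
  "deltas": [
    [0.3, -0.15, 0.3, 0.3, 0.8, 0],
    [0.4, -0.15, 0.3, 0.2, 0.8, -0.1],
    [0, 0, 0, 0, 0, 0]
  ]
}}

```text
t: 24.55
eef_pos: [0.4959, 0.2861, 0.2559]
ee_rot: [-3.13, 1.012, -0.085]
force: [0.3, -0.6, -0.4]
width: 0.0004
```

```bash
python3 g.py .12
```

```text
t 24.55 pos [0.4959 0.2861 0.2559] F [ 0.32 -0.55 -0.37] w 0.0004
shift units [1.511 0.034 0.211] turn units [-0.17 -0.01 -0.  ]
q [ 1.116 -0.044 -0.814  0.805 -0.756 -0.231] M [-0.09  1.89 -0.11] Faxial 0.51 depth mm -180.43 lat -1.26 8.42
```

>>> {"method": "carry_out", "body": {
  "deltas": [
    [0.6, 0, 0.15, -0.15, 0, 0],
    [0.6, 0, 0.05, 0, 0, 0],
    [0.3, 0, 0, 0, 0, 0],
    [0, 0, 0, 0, 0, 0]
  ]
}}

```text
t: 24.95
eef_pos: [0.5237, 0.2862, 0.2023]
ee_rot: [-3.129, 1.012, -0.082]
force: [1.1, -0.2, 1.2]
width: 0.0004
```

```bash
python3 g.py .04; python3 - <<'E'
from h import *
t=cams.grab_frame('top');s=cams.grab_frame('scene');w=cams.grab_frame('wrist')
cv2.imwrite('pics/t11.png',cv2.resize(t['pixels'][90:230,90:240,::-1],None,fx=4,fy=4));cv2.imwrite('pics/s11.png',cv2.resize(s['pixels'][60:200,200:350,::-1],None,fx=4,fy=4));cv2.imwrite('pics/w11.png',w['pixels'][:,:,::-1])
E
```

```text
t 24.95 pos [0.5237 0.2862 0.2023] F [ 1.07 -0.17  1.21] w 0.0004
shift units [2.007 0.098 0.088] turn units [-0.14 -0.01  0.03]
q [ 0.987  0.043 -0.892  1.001 -0.585 -0.354] M [-0.02  1.84 -0.04] Faxial -0.45 depth mm -120.3 lat -3.73 3.51
```

View pics/w11.png

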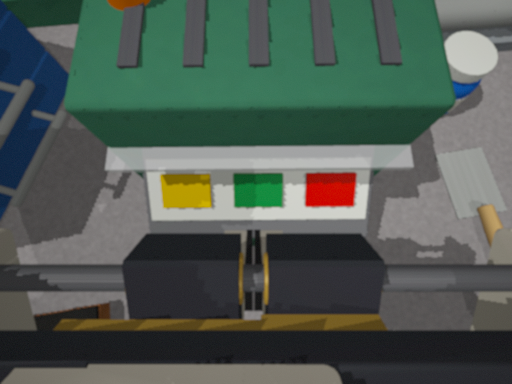

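View pics/t11.png

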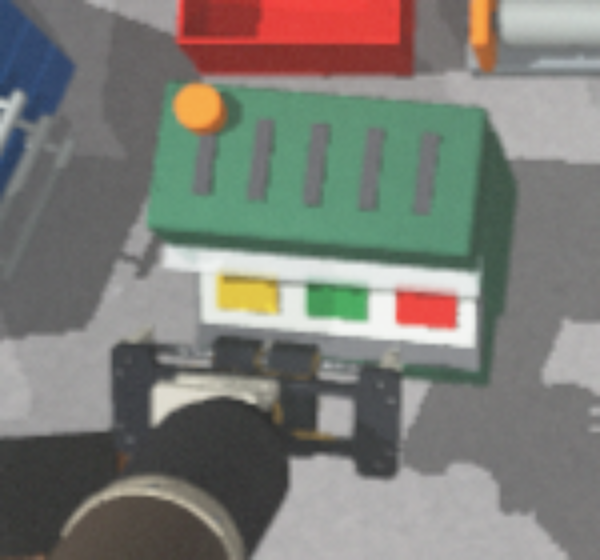

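View pics/s11.png

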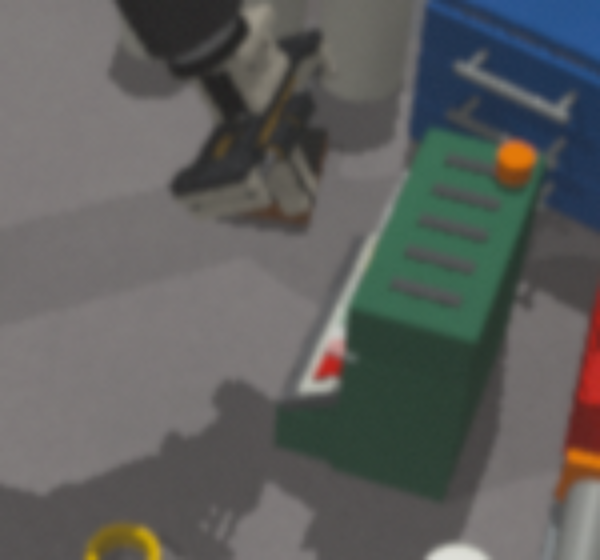

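The wrist view shows all three keys through the clear lip: yellow (186,190), green (259,190), red (331,189). The gripper is lined up on green. I'll take a second measurement and triangulate against the first.

```bash
sed -i 's/m\[:100\]=0/m[:140]=0 if sys_k2 else m[:140]/' keys.py; sed -i '1i sys_k2=True' keys.py; sed -i "s/'red',(0,170,120)/'red',(0,120,90)/" keys.py; python3 - <<'E'
from keys import *
f,M,o=go('k2')
z=np.load('k1.npz')
k1={'red':(220.45,146.69),'green':(275.78,149.13),'yellow':(330.45,151.7)}
P={}
for n in o:
    P[n],g=tri(f,k1[n],f,o[n],z['M'],M);print(n,P[n].round(4),'gap',round(g,4))
print((np.linalg.norm(P['yellow']-P['red'])))
E
python3 g.py .04
```

```text
red [330.44 188.43] [ 306  173   51   32 1564]
  rect [331.  188.5] [50. 31.] -0.0 onz [0.5815 0.2067 0.1   ]
green [260.38 190.8 ] [ 235  174   47   31 1229]
  rect [258. 189.] [30. 46.] 90.0 onz [0.5855 0.2751 0.1   ]
yellow [186.72 189.19] [ 161  174   51   31 1481]
  rect [186. 189.] [50. 30.] -0.0 onz [0.5939 0.3469 0.1   ]
red [0.5812 0.2073 0.1001] gap 0.0011
green [0.5838 0.2764 0.1048] gap 0.0023
yellow [0.5944 0.3477 0.0981] gap 0.0008
0.14105140788075718
t 25.15 pos [0.5231 0.2875 0.2042] F [-0.28 -0.16  0.06] w 0.0008
shift units [2.057 0.136 0.103] turn units [-0.13 -0.03  0.08]
q [ 0.99   0.039 -0.892  1.001 -0.586 -0.353] M [0.08 1.9  0.01] Faxial -0.19 depth mm -122.32 lat -4.97 3.97
```

The red/yellow midpoint gives (0.588, 0.278, 0.099), which agrees with the first estimate to about 1 mm. Approaching.

>>> {"method": "carry_out", "body": {
  "deltas": [
    [0.6, 0.13, 0.1, -0.1, 0, 0],
    [0.6, 0.03, 0, 0, 0, 0],
    [0.6, 0.03, 0, 0, 0, 0],
    [0.2, 0, 0, 0, 0, 0],
    [0, 0, 0, 0, 0, 0]
  ]
}}

```text
t: 25.65
eef_pos: [0.5643, 0.2834, 0.1404]
ee_rot: [-3.111, 1.001, -0.054]
force: [-0.4, -0.4, -0.6]
width: 0.0001
```

```bash
python3 g.py .012
```

```text
t 25.65 pos [0.5643 0.2834 0.1404] F [-0.4  -0.39 -0.55] w 0.0001
shift units [0.852 0.124 0.138] turn units [-0.06 -0.15  0.24]
q [ 0.695  0.153 -0.969  1.546 -0.376 -0.667] M [-0.09  1.85 -0.07] Faxial 0.26 depth mm -46.22 lat -4.36 5.18
```

q4 (1.55) is nearing its 1.67 limit close to the wrist singularity. I'll ease the tilt by about 5°, which lowers q4; the body still clears the lip.

>>> {"method": "carry_out", "body": {
  "deltas": [
    [0, 0.1, 0.1, 0, -0.6, 0.1],
    [0, 0.02, 0.02, 0, -0.6, 0.1],
    [0, 0, 0, 0, 0, 0]
  ]
}}

```text
t: 25.95
eef_pos: [0.56, 0.2786, 0.1406]
ee_rot: [-3.128, 1.085, -0.076]
force: [-0.4, 1.6, -0.4]
width: 0.0003
```

```bash
python3 g.py .02
```

```text
t 25.95 pos [0.56   0.2786 0.1406] F [-0.4   1.61 -0.44] w 0.0003
shift units [ 0.714 -0.016 -0.001] turn units [-0.09  1.05  0.06]
q [ 0.834  0.161 -0.89   1.093 -0.428 -0.346] M [0.26 1.7  0.12] Faxial 0.15 depth mm -48.49 lat 0.78 2.04
```

>>> {"method": "carry_out", "body": {
  "deltas": [
    [0.35, 0, 0, 0, 0, 0],
    [0.3, 0, 0, 0, 0, 0],
    [0.1, 0, 0, 0, 0, 0],
    [0, 0, 0, 0, 0, 0]
  ]
}}

```text
t: 26.35
eef_pos: [0.5729, 0.2859, 0.119]
ee_rot: [-3.116, 1.075, -0.053]
force: [0.0, 0.0, 0.0]
width: 0.0006
```

```bash
python3 g.py .01
```

```text
t 26.35 pos [0.5729 0.2859 0.119 ] F [0.03 0.03 0.04] w 0.0006
shift units [0.339 0.195 0.003] turn units [0.04 0.9  0.22]
q [ 0.733  0.202 -0.92   1.342 -0.353 -0.504] M [-0.07  1.7  -0.01] Faxial -0.02 depth mm -23.65 lat -7.58 0.96
```

>>> {"method": "carry_out", "body": {
  "deltas": [
    [0.1, 0.2, 0, 0, -0.2, 0.2],
    [0.1, 0.05, 0, 0, 0, 0],
    [0, 0, 0, 0, 0, 0],
    [0, 0, 0, 0, 0, 0]
  ]
}}

```text
t: 26.75
eef_pos: [0.5754, 0.278, 0.1154]
ee_rot: [-3.139, 1.083, -0.074]
force: [-1.1, 0.3, 1.6]
width: 0.0005
```

```bash
python3 g.py .01
```

```text
t 26.75 pos [0.5754 0.278  0.1154] F [-1.14  0.3   1.61] w 0.0005
shift units [ 0.225 -0.001  0.028] turn units [0.1  1.02 0.07]
q [ 0.728  0.207 -0.917  1.317 -0.356 -0.473] M [ 0.02  1.66 -0.04] Faxial -1.97 depth mm -18.91 lat 0.06 1.74
```

>>> {"method": "carry_out", "body": {
  "deltas": [
    [0.1, 0.03, 0.02, 0, 0, 0],
    [0.1, 0.03, 0, 0, 0, 0],
    [0, 0, 0, 0, 0, 0],
    [0, 0, 0, 0, 0, 0]
  ]
}}

```text
t: 27.15
eef_pos: [0.5782, 0.2773, 0.1106]
ee_rot: [-3.135, 1.079, -0.068]
force: [-0.0, -0.7, -0.4]
width: 0.0002
```

```bash
python3 g.py .005;python3 - <<'E'
from h import *
w=cams.grab_frame('wrist')
cv2.imwrite('pics/w12.png',w['pixels'][:,:,::-1])
E
```

```text
t 27.15 pos [0.5782 0.2773 0.1106] F [-0.05 -0.75 -0.42] w 0.0002
shift units [ 0.211 -0.012  0.025] turn units [0.12 0.96 0.12]
q [ 0.692  0.214 -0.927  1.401 -0.336 -0.524] M [0.07 1.7  0.01] Faxial 0.37 depth mm -13.35 lat 0.52 1.57
```

View pics/w12.png

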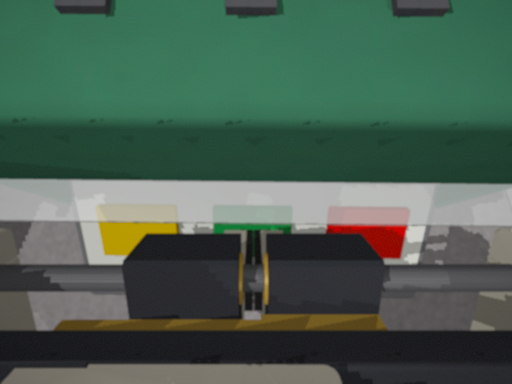

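>>> {"method": "carry_out", "body": {
  "deltas": [
    [0.1, 0, 0, 0, 0, 0],
    [0.08, 0, 0, 0, 0, 0],
    [0, 0, 0, 0, 0, 0]
  ]
}}

```text
t: 27.5
eef_pos: [0.5816, 0.2781, 0.1052]
ee_rot: [-3.133, 1.078, -0.065]
force: [-0.3, -0.8, 0.3]
width: 0.0005
```

```bash
python3 g.py .0
```

```text
t 27.5 pos [0.5816 0.2781 0.1052] F [-0.3  -0.84  0.35] w 0.0005
shift units [0.177 0.017 0.027] turn units [0.13 0.94 0.14]
q [ 0.663  0.225 -0.93   1.469 -0.322 -0.566] M [-0.04  1.78  0.01] Faxial -0.42 depth mm -6.99 lat -0.62 1.55
```

>>> {"method": "carry_out", "body": {
  "deltas": [
    [0.06, 0.02, 0, 0, -0.1, 0.05],
    [0.04, 0, 0, 0, 0, 0],
    [0, 0, 0, 0, 0, 0]
  ]
}}

```text
t: 27.8
eef_pos: [0.5837, 0.2768, 0.1022]
ee_rot: [-3.14, 1.084, -0.073]
force: [-2.8, -1.4, 3.1]
width: 0.0005
```

```bash
python3 g.py .0
```

```text
t 27.8 pos [0.5837 0.2768 0.1022] F [-2.78 -1.41  3.14] w 0.0005
shift units [ 0.086 -0.013  0.038] turn units [0.13 1.02 0.08]
q [ 0.665  0.232 -0.925  1.45  -0.323 -0.551] M [-0.31  2.17 -0.16] Faxial -4.03 depth mm -3.33 lat 0.52 1.79
```

>>> {"method": "carry_out", "body": {
  "deltas": [
    [0.03, 0, 0, 0, 0, 0]
  ]
}}

```text
t: 27.9
eef_pos: [0.5841, 0.2768, 0.1014]
ee_rot: [-3.14, 1.083, -0.073]
force: [-5.2, -1.0, 6.9]
width: 0.0009
```

>>> {"method": "carry_out", "body": {
  "deltas": [
    [0.02, 0, 0, 0, 0, 0]
  ]
}}

```text
t: 28.0
eef_pos: [0.5843, 0.2768, 0.101]
ee_rot: [-3.14, 1.083, -0.072]
force: [-6.5, -1.1, 7.3]
width: 0.0007
```

```bash
python3 g.py .0
```

```text
t 28.0 pos [0.5843 0.2768 0.101 ] F [-6.45 -1.1   7.31] w 0.0007
shift units [ 0.053 -0.013  0.04 ] turn units [0.13 1.01 0.09]
q [ 0.656  0.234 -0.926  1.471 -0.319 -0.564] M [-0.67  2.56 -0.44] Faxial -9.43 depth mm -2.01 lat 0.52 1.76
```

>>> {"method": "carry_out", "body": {
  "deltas": [
    [0.015, 0, 0, 0, 0, 0],
    [0.01, 0, 0, 0, 0, 0]
  ]
}}

```text
t: 28.2
eef_pos: [0.5844, 0.2768, 0.101]
ee_rot: [-3.138, 1.081, -0.07]
force: [-6.5, -1.4, 8.0]
width: 0.0005
```

>>> {"method": "carry_out", "body": {
  "deltas": [
    [0.01, 0, 0, 0, 0, 0],
    [0.01, 0, 0, 0, 0, 0]
  ]
}}

```text
t: 28.4
eef_pos: [0.5843, 0.2768, 0.1012]
ee_rot: [-3.137, 1.08, -0.068]
force: [-6.7, -2.1, 6.8]
width: 0.0004
```

>>> {"method": "carry_out", "body": {
  "deltas": [
    [0.01, 0, 0, 0, 0, 0],
    [0.01, 0, 0, 0, 0, 0]
  ]
}}

```text
t: 28.6
eef_pos: [0.5842, 0.2768, 0.1013]
ee_rot: [-3.135, 1.079, -0.066]
force: [-5.9, -1.8, 6.6]
width: 0.0004
```

>>> {"method": "carry_out", "body": {
  "deltas": [
    [0.01, 0, 0, 0, 0, 0],
    [0.01, 0, 0, 0, 0, 0]
  ]
}}

```text
t: 28.8
eef_pos: [0.5841, 0.2768, 0.1014]
ee_rot: [-3.134, 1.078, -0.065]
force: [-5.6, -2.7, 6.4]
width: 0.0003
```

```bash
python3 g.py .0
```

```text
t 28.8 pos [0.5841 0.2768 0.1014] F [-5.58 -2.66  6.37] w 0.0003
shift units [ 0.062 -0.013  0.04 ] turn units [0.15 0.94 0.14]
q [ 0.64   0.232 -0.932  1.513 -0.312 -0.59 ] M [-0.55  2.4  -0.32] Faxial -8.16 depth mm -2.38 lat 0.51 1.75
```

Wrist force ran from about 10 down to 8 N over 0.8 s. I'll hold a little firmer for another second for margin.

>>> {"method": "carry_out", "body": {
  "deltas": [
    [0.03, 0, 0, 0, 0, 0],
    [0.02, 0, 0, 0, 0, 0]
  ]
}}

```text
t: 29.0
eef_pos: [0.5847, 0.2767, 0.1006]
ee_rot: [-3.133, 1.076, -0.063]
force: [-8.7, -2.2, 9.6]
width: 0.0006
```

>>> {"method": "carry_out", "body": {
  "deltas": [
    [0.02, 0, 0, 0, 0, 0],
    [0.015, 0, 0, 0, 0, 0]
  ]
}}

```text
t: 29.2
eef_pos: [0.5847, 0.2767, 0.1006]
ee_rot: [-3.131, 1.075, -0.06]
force: [-8.5, -2.2, 10.2]
width: 0.0004
```

>>> {"method": "carry_out", "body": {
  "deltas": [
    [0.015, 0, 0, 0, 0, 0],
    [0.015, 0, 0, 0, 0, 0]
  ]
}}

```text
t: 29.4
eef_pos: [0.5846, 0.2768, 0.1007]
ee_rot: [-3.129, 1.073, -0.057]
force: [-7.5, -1.3, 8.3]
width: 0.0004
```

>>> {"method": "carry_out", "body": {
  "deltas": [
    [0.015, 0, 0, 0, 0, 0],
    [0.015, 0, 0, 0, 0, 0]
  ]
}}

```text
t: 29.6
eef_pos: [0.5845, 0.2768, 0.1008]
ee_rot: [-3.127, 1.071, -0.055]
force: [-6.9, -2.3, 8.0]
width: 0.0003
```

```bash
python3 g.py .0
```

```text
t 29.6 pos [0.5845 0.2768 0.1008] F [-6.93 -2.26  8.04] w 0.0003
shift units [ 0.046 -0.012  0.041] turn units [0.17 0.85 0.21]
q [ 0.614  0.231 -0.939  1.581 -0.302 -0.631] M [-0.86  2.72 -0.54] Faxial -10.31 depth mm -1.72 lat 0.49 1.76
```

Force stayed at about 10–13 N for 0.8 s, well under 20 N. Now backing straight out.

>>> {"method": "carry_out", "body": {
  "deltas": [
    [-0.3, 0, 0, 0, 0, 0],
    [-0.5, 0, 0, 0, 0, 0],
    [-0.7, 0, 0, 0, 0, 0],
    [-0.7, 0, 0, 0, 0, 0],
    [-0.7, 0, 0, 0, 0, 0]
  ]
}}

```text
t: 30.1
eef_pos: [0.5267, 0.2768, 0.2005]
ee_rot: [-3.137, 1.08, -0.067]
force: [1.7, -0.1, 0.8]
width: 0.0004
```

>>> {"method": "carry_out", "body": {
  "deltas": [
    [-0.7, 0, 0, 0, 0, 0],
    [-0.7, 0, 0, 0, 0, 0],
    [0, 0, 0, 0, 0, 0]
  ]
}}

```text
t: 30.4
eef_pos: [0.4983, 0.2814, 0.2554]
ee_rot: [-3.124, 1.078, -0.052]
force: [-0.0, -0.2, -0.3]
width: 0.0004
```

```bash
python3 g.py .1; python3 chk.py scene | awk 'NR%4==1'; python3 chk.py top | awk 'NR%5==1'; python3 - <<'E'
from h import *
t=cams.grab_frame('top');cv2.imwrite('pics/t13.png',t['pixels'][:,:,::-1])
E
```

```text
t 30.4 pos [0.4983 0.2814 0.2554] F [-0.01 -0.23 -0.33] w 0.0004
shift units [ 1.978 -0.052  0.133] turn units [0.16 0.94 0.23]
q [ 1.093 -0.04  -0.75   0.673 -0.764 -0.064] M [0.11 1.66 0.05] Faxial 0.29 depth mm -178.56 lat 3.23 10.53
scene 213.0 260.2 x mm -74.4 y mm -2.4
scene 217.0 260.8 x mm -61.5 y mm -1.3
scene 221.0 261.1 x mm -49.0 y mm 0.8
scene 225.0 262.0 x mm -35.8 y mm 0.7
scene 229.0 263.0 x mm -22.7 y mm 0.5
scene 233.0 264.0 x mm -9.6 y mm 0.5
scene 237.0 264.9 x mm 3.4 y mm 0.6
scene 241.0 265.8 x mm 16.4 y mm 0.6
scene 245.0 266.7 x mm 29.3 y mm 0.8
scene 249.0 267.6 x mm 42.1 y mm 1.0
scene 253.0 268.9 x mm 55.3 y mm -0.3
scene 257.0 269.9 x mm 68.2 y mm -0.3
top 340.5 160.0 x mm 74.1 y mm 0.2
top 340.7 165.0 x mm 57.8 y mm 0.5
top 341.3 170.0 x mm 41.4 y mm -0.4
top 341.5 175.0 x mm 25.2 y mm -0.1
top 342.0 180.0 x mm 9.0 y mm -0.8
top 342.3 185.0 x mm -7.1 y mm -0.6
top 342.5 190.0 x mm -23.1 y mm -0.4
top 343.0 195.0 x mm -39.2 y mm -0.9
top 343.0 200.0 x mm -55.1 y mm -0.0
top 343.2 205.0 x mm -71.0 y mm 0.2
```

View pics/t13.png

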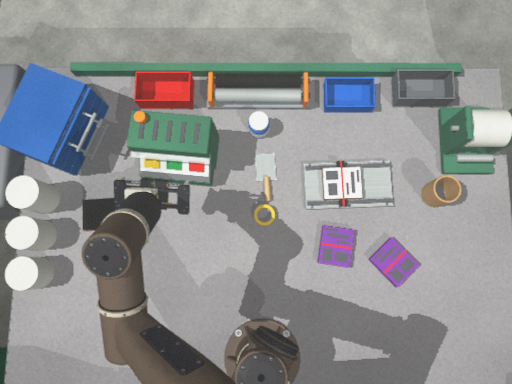

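The top view shows the line (342,183) between the pointers, the keys clear and the bystanders where they were. Handing in.

```bash
python3 -c "
from station import arm
print(arm.job_done())"
```

```text
the job is handed in; nothing more can be done
None
```

I pushed the block by its -y end with closed fingers until its red line met the pointers. I then pressed the green key, backed off clear of it, and handed the job in at about 30.5 s of the allowed 61 s. The interface gives no verdict.

- **Block:** The first two pushes left the line 2–3 mm short, and the top and scene cameras disagreed on how much. The wrist camera from straight above put it at 2.3 mm, so I pushed once more. That view then showed about 0.2 mm. At the end the top view read about 0.8 mm short and the scene view about 1.3 mm past. They differ because the pointers sit lower than the block's top, but both are within 4 mm.
- **Key:** The wrist force was about 8–13 N from 28.0 to 29.6 s, never near 20 N, and near zero after release. The yellow and red keys were not approached.
- **Not quite square:** I pressed about 4° off square to the face, because joint 4 was close to its limit at the exact angle.
- **Joint 6 near its limit:** While lining up over the console, joint 6 stopped at -3.028 against its limit of -3.03. I turned the tool half round for the press because of that.
- **Bystanders:** They looked unmoved in the last top picture. I judged this by eye and did not measure it. The gripper was over part of the spare block.

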